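# Flip the near length stop up and run the board along to the far stop

### The arm

A 6-joint arm with a two-finger parallel gripper is mounted at the origin on the work surface. World frame = base frame: x ahead of the robot, y to its left, z up, the work surface at z = 0. Lengths are in m, angles in rad, forces in N, time in s.
With the tool pointing down it reaches from about 0.275 to 0.825 m from the base axis. Payload 5.2 kg.
Tool frame: the origin (TCP) lies between the finger pads; the fingertips stand 22 mm ahead of it and the grasp point (between the pads) lies 3 mm ahead of it; x points along the fingers, z is the direction in which the jaws open and shut, and the axes are right-handed (so a half turn about x gives the same grasp; the last joint's range is limited). The gripper opens to 93 mm and grips with 3 to 60 N. Pads are 15 mm wide; open, the fingers measure 128 mm over their backs; the gripper's body (75 mm by 188 mm) begins 65 mm behind the grasp point.
Start: joints at [-0.203, 0.259, 1.535, -0, 1.348, -0.203], TCP at [0.55, 0, 0.241] pointing down, gripper open.
Joint ranges: [-3.14, 3.14], [-0.91, 2.08], [0.19, 2.58], [-1.22, 4.36], [0.22, 2.71], [-3.12, 3.12]. Speed limits (rad/s): [2.57, 2.57, 3.14, 3.14, 3.14, 3.14].

### API

Orientations are given as a rotation vector (axis times angle).
In Python, from workcell import env, viewer gives the robot as it stands. The module is installed in compiled form; this text tells all that it offers.
- The arm moves only by the shell command python3 -m jog 'ROWS' [OPENING] [FORCE]. ROWS is JSON, a list of rows, each a list of 2 entries, a list of its own where there are three numbers: the shift along the world's x, y, z scaled (see below), then the turn, a rotation vector about the world's x, y, z scaled (see below). In form: [[[x, y, z], [ax, ay, az]], ...]. A call has 1 to 12 rows; each row is the pose to reach, as a shift and turn from the pose commanded when the call began; what a row does not reach only later rows make up. The controller multiplies each number of a shift by 8 cm and each number of a turn by 30 degrees. A row lasts 1/12 s, in which the tool goes at most 41.7 mm and 7.16 degrees, less where a joint would pass 70% of its speed; a pose out of reach is approached as far as the arm can. A call with a number of a shift or a turn outside -1 to 1 is refused whole. A call with a gripper value outside its range is refused whole. OPENING is the opening, from 0 (shut) to 1 (fully open), set as the call begins (- or left out, the last holds). The fingers move at their own pace and stop on an object; FORCE is the grip in N (left out, the last holds). Time passes only in rows, so rows that repeat a pose let the fingers close. It gives the time, the measured TCP pose, the force and the opening at its end, in the units of the state.
- env.sense(): the state, without advancing time (a new reading comes with each control period).
- viewer.capture(name): name is "scene" or "side" or "wrist"; returns (picture, depth): 480x640x3 uint8, red, green, blue; 480x640 float32, m along the optical axis (not along the pixel's ray), 0 where there is no reading.
- viewer.calibration(name): a dict with "fx", "fy", "cx", "cy" (pixels), "k1" (the pictures are not rectified: a ray, as slopes to the right and down, at radius r is drawn at 1 + k1 r^2 times it, then the intrinsics apply), "extrinsics" (4x4, takes a point from camera to world coordinates); the wrist camera has in their place "mount" (4x4, takes a point from camera to tool coordinates, whose origin is the TCP and whose axes are the tool frame's). Camera axes: x right, y down, z forward; pixel columns grow to the right and rows downward; lengths in m; the calibration is good to about 2 mm. A picture is of the moment at which its call begins: read the wrist's pose just before it. calibration takes no time and is no camera call.
- env.hand_in(): hands the job in, once; it reports no verdict.
The state is a dict: "time_s": time; "qpos": joint angles; "joint_velocities": joint speeds; "tau": joint torques, N m; "tool_pos": TCP position; "eef_rot": TCP orientation; "contact_force": force on the tool from outside, world axes, zero at the start; "torque": the same for the moment, N m; "opening": finger opening in m.
Only numpy, scipy, OpenCV 4.12 (cv2) and the standard library are available. Lean on these libraries where they do the work, as an engineer would, in place of code of your own. Each camera call takes 0.05 s, during which the arm holds its last target.

### The job

The length stop nearer the saw is in the way: push its counterweighted arm up past its balance point so that it stays up by itself. Then push the board back flat against the fence and slide it along the fence until its end is up against the other stop, which stays down. Only push with the fingers: do not lift the board, and leave the loose things on the bench as they are.

Things in the scene. Friction and masses are not known exactly. Their poses are not given: they have to be found in the camera images.
- fence: Straight aluminium mitre-saw fence fixed on the bench, slightly askew, running left-right in front of the robot: 30 mm thick, 60 mm high, 1.02 m long. Origin on the bench surface on the line of its front face (towards the robot); +x points away from the robot, square to that face, y along the fence to the robot's left, z up. The saw is beyond its right (-y) end.
- stop_near (a joint): Hinge of the counterweighted length stop nearer the saw (the right-hand one of two equal stops on the fence). 0 = down, arm level; 1.75 rad = fully raised, leaning a little back past upright, resting by itself. It balances near 0.9 rad: below that it falls shut, above it tips on to its raised bumper by itself. Pushing it up at the T-handle takes under 1 N.
- stop_near_pivot (a point): Hinge axis of the near stop, parallel to the fence's y: 115 mm above the bench, 20 mm behind the fence's front face, at the middle of the stop's width. Fixed. Axes as the fence. Cheek plates 40 mm wide over all hold the hinge.
- stop_near_handle (a point): Centre of the near stop's T-handle: a black round bar 14 mm in diameter, 64 mm long, parallel to the fence, at the front end of the stop's arm (a bar 18 mm wide, 10 mm thick), 128 mm from the hinge axis. When down it is 115 mm above the bench and 108 mm in front of the fence's front face, with free space below it. Axes turn with the arm; when down they are as the fence.
- stop_near_face (a point): Right-hand face of the near stop's foot, 15 mm above the bench when down. The foot is a plate 10 mm thick along the fence, hanging from the arm 28 to 78 mm from the hinge axis (8 to 58 mm in front of the fence's face), down to 6 mm above the bench, so it bars the board's way.
- stop_near_weight (a point): Centre of the near stop's counterweight, a steel cylinder 32 mm in diameter and 40 mm long parallel to the hinge, on a cranked tail: with the stop down it is 24 mm behind and 50 mm above the hinge axis; it swings back and down as the arm goes up.
- stop_far (a joint): Hinge of the other, identical stop, further left along the fence (higher y). 0 = down; it is to stay down.
- stop_far_face (a point): Middle of the far stop's stopping face (the right-hand, -y face of its foot), 15 mm above the bench and 33 mm in front of the fence's front face; the face is 50 mm wide in the direction square to the fence (8 to 58 mm in front of it). The board's end is to come against it. Axes as the fence while the stop is down.
- board: Loose plain pine board lying flat, 110 mm wide (its x), 340 mm long (its y), 30 mm thick, 0.4 to 0.7 kg. Origin at the centre of its underside. It starts to the right of the near stop, slightly askew and standing off the fence; +y of the board points left, towards the stops, +x to the fence.
- board_end (a point): Centre of the board's left end face, 170 mm from the board's origin along its y, 15 mm above its underside.
- board_back_left (a point): On the board's back edge (towards the fence), 55 mm from its origin along x and 165 mm along +y, 15 mm up.
- board_back_right (a point): The same at the right-hand end: 55 mm along x, 165 mm along -y, 15 mm up.
- pencil: Bystander: flat carpenter's pencil 190 mm long, 8 mm high, lying in front of the board's right half (towards the robot). Origin under its middle.
- square: Bystander: try square lying flat in front of the fence's left end, wooden stock 110 mm, steel blade 150 mm pointing towards the robot, 22 mm high. Origin under the stock's middle.
- tape: Bystander: grey tape measure standing on its edge in front of the far stop, 70 x 36 mm, 64 mm high. Origin under its middle.
- screw_jar: Bystander: clear jar with a steel lid, 64 mm in diameter, 75 mm high, behind the fence. Origin under its middle.
- glue: Bystander: white bottle 56 mm in diameter, 190 mm high, behind the fence. Origin under its middle.
- offcut: Bystander: pine offcut 45 x 95 mm, 35 mm high, behind the fence at the left. Origin under its middle.

How it is judged:
On the way:
1. the near stop's arm is up past its balance point and resting at its raised bumper (value of joint stop_near above 1.6 rad), for 0.3 s.
At the end, for the whole second after the job is handed in: The near stop stands raised by itself (joint above 1.6 rad), the far stop is down (below 0.06 rad), and the board lies flat and still on the bench with its back edge within 4 mm of the fence at both ends and its left end within 4 mm of the far stop's face (value of joint stop_near above 1.6 rad and value of joint stop_far below 0.06 rad and y of board_end in the frame of stop_far_face between -0.004 and 0.004 m and x of board_back_left in the frame of fence between -0.004 and 0.004 m and x of board_back_right in the frame of fence between -0.004 and 0.004 m and height (world z) of board below 0.004 m and angle between board's own z axis and vertical below 0.03 rad and linear speed of board below 0.01 m/s); the robot touches nothing.
It fails at once if the board is lifted off the bench or tipped (height (world z) of board above 0.015 m or angle between board's own z axis and vertical above 0.12 rad).
It fails at once if the far stop is raised (value of joint stop_far above 0.25 rad).
It fails at once if a loose thing on the bench is disturbed (moved more than 30 mm) (distance of any of pencil, square, tape, screw_jar, glue, offcut from where it was at the start of the episode above 0.03 m or angle between any of glue, screw_jar's own z axis and vertical above 0.5 rad).
It also fails if it takes over 69 s, if anything falls off the work surface, if the arm or the gripper's body presses on something with over 40 N, if the wrist force passes 120 N, or if a joint passes its speed limit or range.

## Working session

There is one attempt and no reset: what is moved stays moved. The work goes in short steps, Python scripts to look and compute and a shell command to move; the robot and the scene stay as the last step left them, time stands still between calls to the robot, and variables do not carry over. Pictures are saved under pics/ and viewed, and the job is handed in when it is done.

```bash
mkdir -p pics; cat > h.py <<'E'
import numpy as np, cv2
from workcell import env, viewer
def cap(n,tag):
    im,d=viewer.capture(n); cv2.imwrite(f'pics/{tag}.png',cv2.cvtColor(im,cv2.COLOR_RGB2BGR)); np.save(f'pics/{tag}.npy',d); return im,d
def ray(c,u,v):
    x=(u-c['cx'])/c['fx'];y=(v-c['cy'])/c['fy'];rd=np.hypot(x,y);r=rd
    for _ in range(20): r=rd/(1+c['k1']*r*r)
    s=r/rd if rd>0 else 1
    return np.array([x*s,y*s,1.])
def pt(c,u,v,d,E=None):
    E=c['extrinsics'] if E is None else E
    E=np.array(E);return E[:3,:3]@(ray(c,u,v)*d)+E[:3,3]
def plane(c,u,v,z,E=None):
    E=np.array(c['extrinsics'] if E is None else E);r=E[:3,:3]@ray(c,u,v);o=E[:3,3];return o+r*(z-o[2])/r[2]
E
python3 - <<'E'
from h import *
for n in('scene','side','wrist'):
    cap(n,n+'0')
    c=viewer.calibration(n);print(n,{k:np.round(v,3).tolist() for k,v in c.items()})
s=env.sense();print(s)
E
```

```text
scene {'fx': 489.823, 'fy': 489.823, 'cx': 321.966, 'cy': 238.294, 'k1': -0.075, 'extrinsics': [[0.286, 0.729, -0.622, 1.204], [0.958, -0.226, 0.176, -0.161], [-0.012, -0.647, -0.763, 0.884], [0.0, 0.0, 0.0, 1.0]]}
side {'fx': 490.779, 'fy': 490.779, 'cx': 315.771, 'cy': 241.556, 'k1': -0.12, 'extrinsics': [[-0.993, -0.059, 0.101, 0.437], [-0.117, 0.542, -0.832, 1.096], [-0.005, -0.838, -0.546, 0.816], [0.0, 0.0, 0.0, 1.0]]}
wrist {'fx': 409.048, 'fy': 409.048, 'cx': 322.363, 'cy': 247.56, 'k1': 0.028, 'mount': [[-0.0, -0.278, 0.961, -0.144], [0.0, -0.961, -0.278, 0.077], [1.0, 0.0, 0.0, -0.0], [0.0, 0.0, 0.0, 1.0]]}
{'time_s': 0.15, 'qpos': array([-2.02827117e-01,  2.59186512e-01,  1.53579248e+00, -3.23983103e-05,
        1.34801523e+00, -2.02823492e-01]), 'joint_velocities': array([ 0.00050234, -0.00097012, -0.00318674,  0.00146402,  0.00070513,
        0.0002029 ]), 'tau': array([ 1.84710952e-03, -4.37643743e+01, -2.84233278e+01,  7.19930883e-02,
        3.80130450e-02, -3.72983607e-06]), 'tool_pos': array([5.49621496e-01, 7.52793495e-05, 2.40018529e-01]), 'eef_rot': array([1.94681401e-04, 1.57217553e+00, 2.00267569e-04]), 'contact_force': array([0.12405331, 0.17654752, 0.92274   ]), 'torque': array([ 0.04108818, -0.00167514, -0.0285911 ]), 'opening': 0.09326105416099857}
```

View pics/scene0.png

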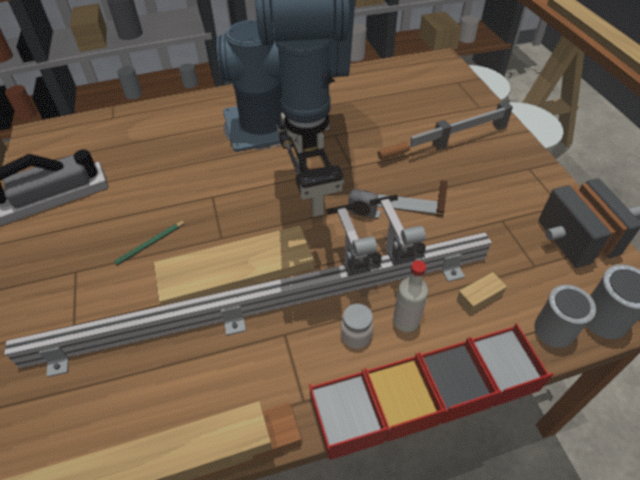

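View pics/side0.png

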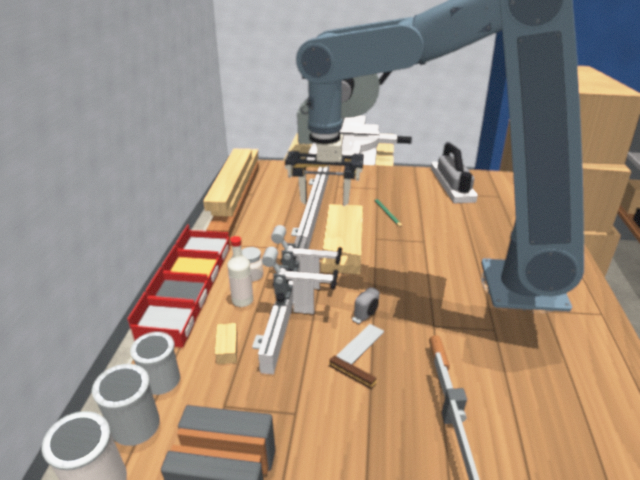

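View pics/wrist0.png

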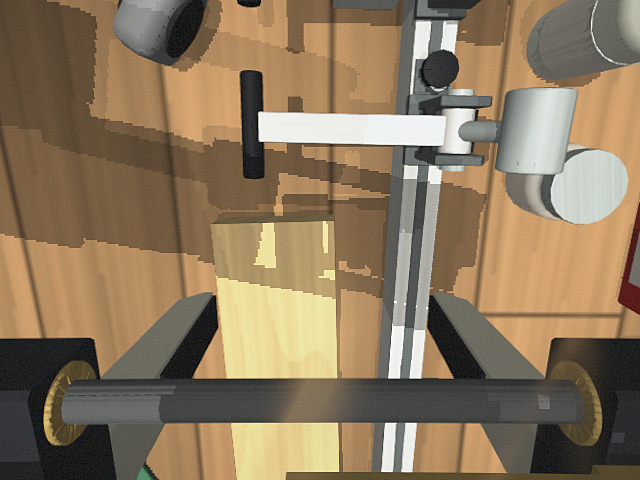

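The wrist view shows the near stop (handle at about 252,124), the board's left end (about 212–333, 220) and the fence running up the picture. I'll measure all three.

```bash
cat > m.py <<'E'
from h import *
from scipy.spatial.transform import Rotation as R
def wE(s,c):
    T=np.eye(4);T[:3,:3]=R.from_rotvec(s['eef_rot']).as_matrix();T[:3,3]=s['tool_pos'];return T@np.array(c['mount'])
def cloud(c,d,E=None):
    v,u=np.mgrid[0:480,0:640]
    x=(u-c['cx'])/c['fx'];y=(v-c['cy'])/c['fy'];rd=np.hypot(x,y)+1e-9;r=rd.copy()
    for _ in range(20): r=rd/(1+c['k1']*r*r)
    s=r/rd
    E=np.array(c['extrinsics'] if E is None else E)
    P=np.stack([x*s*d,y*s*d,d],-1)@E[:3,:3].T+E[:3,3]
    P[d<=0]=np.nan
    return P
E
python3 - <<'E'
from m import *
s=env.sense();c=viewer.calibration('wrist');E=wE(s,c)
P=cloud(c,np.load('pics/wrist0.npy'),E)
for u,v in [(252,75),(252,124),(253,172),(270,128),(350,128),(430,128),(215,222),(333,220),(275,280),(335,290),(425,230),(400,230),(395,300),(380,240),(550,130)]:
    print(u,v,np.round(P[v,u],4))
print('rowscan 230',[ (u,np.round(P[230,u],3).tolist()) for u in range(330,450,6)])
for n in('scene','side'):
    c=viewer.calibration(n);Q=cloud(c,np.load(f'pics/{n}0.npy'))
    m=(np.abs(Q[...,2]-.06)<.003)&(Q[...,0]>.5)&(Q[...,0]<.8)
    pts=Q[m];print(n,m.sum(),pts.min(0),pts.max(0))
    # front edge per y-bin
    for y in np.arange(-.7,.45,.1):
        k=pts[np.abs(pts[:,1]-y)<.02]
        if len(k)>3: print(round(y,2),len(k),np.percentile(k[:,0],[2,98]).round(4))
E
```

```text
252 75 [0.5076 0.108  0.1212]
252 124 [0.5062 0.0803 0.1213]
253 172 [0.5055 0.0514 0.1221]
270 128 [0.5171 0.078  0.1209]
350 128 [0.5664 0.0781 0.1204]
430 128 [0.6157 0.078  0.1205]
215 222 [ 0.4528 -0.0028  0.0239]
333 220 [5.587e-01 3.000e-04 2.920e-02]
275 280 [ 0.5056 -0.0562  0.0297]
335 290 [ 0.5611 -0.0661  0.0297]
425 230 [ 0.6327 -0.0013  0.0602]
400 230 [ 0.6124 -0.0012  0.0606]
395 300 [ 0.6115 -0.0629  0.06  ]
380 240 [ 6.054e-01 -2.610e-02 -6.000e-04]
550 130 [0.6574 0.0766 0.1803]
rowscan 230 [(330, [0.556, -0.009, 0.03]), (336, [0.562, -0.016, 0.001]), (342, [0.568, -0.016, 0.001]), (348, [0.574, -0.016, 0.001]), (354, [0.58, -0.016, -0.001]), (360, [0.586, -0.016, -0.001]), (366, [0.591, -0.016, 0.001]), (372, [0.597, -0.016, -0.001]), (378, [0.603, -0.016, 0.0]), (384, [0.609, -0.016, -0.001]), (390, [0.611, -0.011, 0.018]), (396, [0.612, -0.004, 0.048]), (402, [0.614, -0.001, 0.06]), (408, [0.619, -0.001, 0.06]), (414, [0.623, -0.001, 0.062]), (420, [0.628, -0.001, 0.061]), (426, [0.633, -0.001, 0.061]), (432, [0.638, -0.001, 0.06]), (438, [0.66, -0.016, 0.001]), (444, [0.666, -0.016, 0.0])]
scene 5319 [ 0.56043161 -0.63721813  0.05700017] [0.77660398 0.78810836 0.06299691]
-0.6 254 [0.6001 0.6303]
-0.5 248 [0.6028 0.6318]
-0.4 234 [0.6059 0.6343]
-0.3 246 [0.6063 0.6365]
-0.2 226 [0.6102 0.6397]
-0.1 220 [0.6119 0.642 ]
-0.0 224 [0.6139 0.7654]
0.1 52 [0.6314 0.7594]
0.2 39 [0.6351 0.6487]
0.3 182 [0.6205 0.6499]
0.4 13 [0.6226 0.6512]
side 1494 [ 0.55383095 -1.13778828  0.05700186] [0.78064195 0.66739655 0.06298308]
-0.5 19 [0.5972 0.6254]
-0.4 37 [0.6008 0.6288]
-0.3 48 [0.6033 0.6313]
-0.2 57 [0.6055 0.6332]
-0.1 65 [0.6083 0.6366]
0.1 35 [0.554  0.6097]
0.2 66 [0.5583 0.6402]
0.3 127 [0.6167 0.6452]
0.4 28 [0.6186 0.6454]
```

```bash
python3 - <<'E'
import cv2
a=cv2.imread('pics/scene0.png');cv2.imwrite('pics/sc_a.png',cv2.resize(a[170:380,100:500],(800,420),interpolation=cv2.INTER_CUBIC))
E
```

```text
(no output)
```

View pics/sc_a.png

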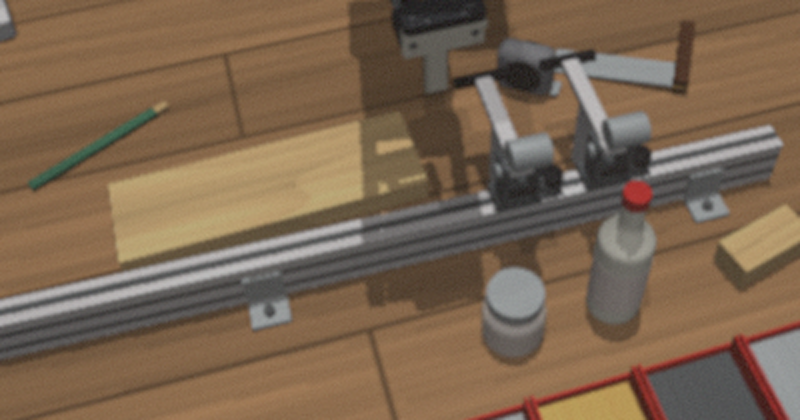

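```bash
python3 - <<'E'
from m import *
c=viewer.calibration('scene');Q=cloud(c,np.load('pics/scene0.npy'))
im=cv2.cvtColor(cv2.imread('pics/scene0.png'),cv2.COLOR_BGR2HSV)
# board: top at z~.03
m=(np.abs(Q[...,2]-.03)<.006)&(Q[...,0]>.42)&(Q[...,0]<.6)&(Q[...,1]<.02)&(Q[...,1]>-.5)
m=cv2.morphologyEx(m.astype(np.uint8),cv2.MORPH_OPEN,np.ones((3,3)))
pts=Q[m>0][:,:2].astype(np.float32);print(len(pts));r=cv2.minAreaRect(pts*1000);print(r,cv2.boxPoints(r).round(1).tolist())
g=cv2.inRange(im,(55,60,20),(95,255,255))
p=Q[(g>0)&(Q[...,0]<.6)&(Q[...,1]<0)];print('pencil',len(p),p.min(0),p.max(0),cv2.boxPoints(cv2.minAreaRect((p[:,:2]*1000).astype(np.float32))).tolist())
# tape etc
for n in('scene','side'):
    c=viewer.calibration(n);Q=cloud(c,np.load(f'pics/{n}0.npy'))
    k=(Q[...,2]>.105)&(Q[...,2]<.13)&(Q[...,0]>.49)&(Q[...,0]<.6)&(Q[...,1]>.02)&(Q[...,1]<.35)
    p=Q[k];print(n,'arms');
    h=p[p[:,0]<.515];print(np.histogram(h[:,1],np.arange(.03,.3,.01)))
    a=p[(p[:,0]>.53)&(p[:,0]<.59)];print(np.histogram(a[:,1],np.arange(.05,.25,.005)))
    t=Q[(Q[...,2]>.03)&(Q[...,2]<.075)&(Q[...,0]>.35)&(Q[...,0]<.495)&(Q[...,1]>.05)&(Q[...,1]<.3)]
    print('tape',len(t),t.min(0),t.max(0))
    t=Q[(Q[...,2]>.012)&(Q[...,2]<.03)&(Q[...,0]>.25)&(Q[...,0]<.5)&(Q[...,1]>.2)&(Q[...,1]<.45)]
    print('sq',len(t),t.min(0),t.max(0))
E
```

```text
6072
((511.26019287109375, -171.06581115722656), (115.67188262939453, 340.1605224609375), 0.9056357741355896) [[450.70001220703125, -1.899999976158142], [456.1000061035156, -342.0], [571.7999877929688, -340.20001220703125], [566.4000244140625, -0.10000000149011612]]
pencil 468 [-1.25076126 -1.09919433 -0.47820365] [ 5.91325554e-01 -2.50027532e-04  5.79591706e-01] [[-1295.5413818359375, -89.02154541015625], [-1228.8673095703125, -1112.002685546875], [655.615234375, -989.1792602539062], [588.941162109375, 33.8018798828125]]
scene arms
(array([ 0, 13, 27, 30, 22, 21, 27, 26,  2,  0,  0, 19, 25, 24, 16, 15, 25,
       14,  0,  0,  0,  0,  0,  0,  0,  0]), array([0.03, 0.04, 0.05, 0.06, 0.07, 0.08, 0.09, 0.1 , 0.11, 0.12, 0.13,
       0.14, 0.15, 0.16, 0.17, 0.18, 0.19, 0.2 , 0.21, 0.22, 0.23, 0.24,
       0.25, 0.26, 0.27, 0.28, 0.29]))
(array([ 0,  0,  0, 35, 55, 48, 53, 14,  0,  0,  0,  0,  0,  0,  0,  0,  0,
        0,  0,  0,  0,  0,  0, 52, 47, 52, 46,  6,  0,  0,  0,  0,  0,  0,
        0,  0,  0,  0,  0]), array([0.05 , 0.055, 0.06 , 0.065, 0.07 , 0.075, 0.08 , 0.085, 0.09 ,
     
[... 666 characters left out ...]
3, 0.24,
       0.25, 0.26, 0.27, 0.28, 0.29]))
(array([ 0,  0,  0,  4, 16, 26, 39, 76, 13,  0,  0,  0,  0,  0,  0,  0,  0,
        0,  0,  0,  0,  0,  0,  4, 33, 24, 44, 88,  8,  0,  0,  0,  0,  0,
        0,  0,  0,  0,  0]), array([0.05 , 0.055, 0.06 , 0.065, 0.07 , 0.075, 0.08 , 0.085, 0.09 ,
       0.095, 0.1  , 0.105, 0.11 , 0.115, 0.12 , 0.125, 0.13 , 0.135,
       0.14 , 0.145, 0.15 , 0.155, 0.16 , 0.165, 0.17 , 0.175, 0.18 ,
       0.185, 0.19 , 0.195, 0.2  , 0.205, 0.21 , 0.215, 0.22 , 0.225,
       0.23 , 0.235, 0.24 , 0.245]))
tape 466 [0.39693263 0.1339178  0.03000053] [0.45557872 0.19980842 0.06560984]
sq 519 [0.27193487 0.26739753 0.01212562] [0.49994146 0.40341339 0.02969989]
```

```bash
python3 - <<'E'
from m import *
c=viewer.calibration('scene')
for p in [(115,262),(183,223)]: print('pencil',plane(c,*p,.006)[:2].round(3))
E
python3 -m jog '[[[-0.2,0.2,0],[0,-0.2,0]],[[-0.4,0.4,0],[0,-0.4,0]],[[-0.6,0.6,0],[0,-0.6,0]],[[-0.8,0.8,0],[0,-0.8,0]],[[-1,1,0],[0,-1,0]],[[-1,1,0],[0,-1,0]]]' 0
```

```text
pencil [ 0.415 -0.434]
pencil [ 0.34  -0.268]
time_s: 0.65
tool_pos: [0.4584, 0.0832, 0.2326]
eef_rot: [0.001, 1.058, 0.004]
contact_force: [-2.3, 1.1, -2.3]
opening: 0.0575
```

```bash
python3 -m jog '[[[-0.25,0,-0.2],[0,-0.15,0]],[[-0.5,0,-0.4],[0,-0.3,0]],[[-0.75,0,-0.6],[0,-0.45,0]],[[-0.75,0,-0.8],[0,-0.5,0]],[[-0.75,0,-1],[0,-0.5,0]],[[-0.75,0,-1],[0,-0.5,0]],[[-0.75,0,-1],[0,-0.5,0]]]' 0
python3 - <<'E'
from m import *
s=env.sense();print(s['tool_pos'],s['eef_rot'],s['qpos'].round(2),s['opening'],s['contact_force'])
cap('side','side1');cap('scene','scene1');cap('wrist','wrist1')
E
```

```text
time_s: 1.23
tool_pos: [0.4102, 0.0795, 0.1705]
eef_rot: [0.009, 0.792, 0.027]
contact_force: [0.1, 0.6, 0.4]
opening: 0.0111
[0.41022472 0.07954318 0.17051079] [0.00889926 0.79150012 0.02712687] [-0.26 -0.27  2.54  1.09  0.24 -1.27] 0.011092580086344297 [0.11120327 0.64262995 0.37993869]
```

View pics/side1.png

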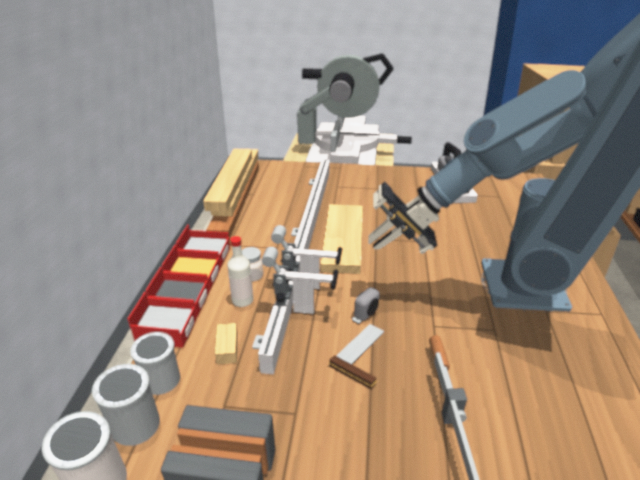

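View pics/wrist1.png

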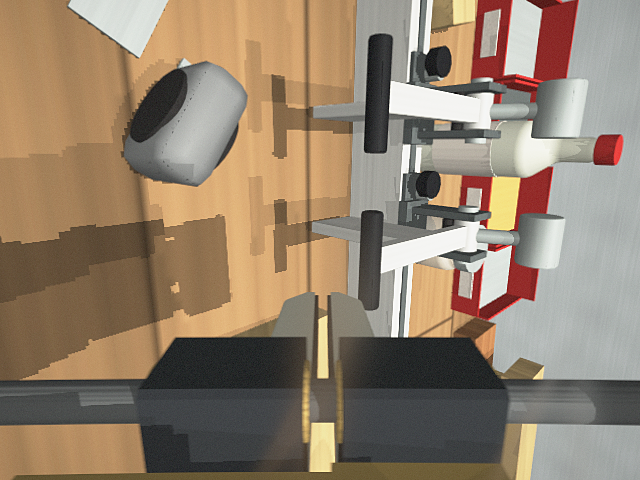

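```bash
python3 -m jog '[[[0.15,0,-0.2],[0,0.15,0]],[[0.3,0,-0.4],[0,0.33,0]],[[0.37,0,-0.6],[0,0.33,0]],[[0.37,0,-0.8],[0,0.33,0]],[[0.37,0,-0.94],[0,0.33,0]],[[0.37,0,-0.94],[0,0.33,0]],[[0.37,0,-0.94],[0,0.33,0]]]' 0
python3 - <<'E'
from m import *
s=env.sense();print(s['tool_pos'],s['eef_rot'],s['qpos'].round(2),s['contact_force'])
E
```

```text
time_s: 1.97
tool_pos: [0.4379, 0.0695, 0.1053]
eef_rot: [0.022, 0.975, 0.045]
contact_force: [-0.2, -0.0, 0.5]
opening: 0.0005
[0.43785515 0.06948267 0.10532356] [0.02235374 0.97467502 0.0446705 ] [-0.25 -0.    2.45  0.99  0.22 -1.18] [-0.22610887 -0.0222172   0.47781114]
```

```bash
python3 -m jog '[[[0.2,0.06,-0.06],[0,0.03,0]],[[0.4,0.12,-0.12],[0,0.07,0]],[[0.45,0.12,-0.12],[0,0.07,0]],[[0.5,0.12,-0.12],[0,0.07,0]],[[0.5,0.12,-0.12],[0,0.07,0]]]' 0
python3 - <<'E'
from m import *
s=env.sense();print(s['tool_pos'],s['eef_rot'],s['qpos'].round(2),s['contact_force'])
cap('side','side2');cap('scene','scene2');cap('wrist','wrist2')
E
```

```text
time_s: 2.38
tool_pos: [0.478, 0.0778, 0.0999]
eef_rot: [0.023, 1.012, 0.049]
contact_force: [-0.4, -0.3, 0.3]
opening: 0.0004
[0.47797742 0.07784273 0.09988597] [0.02277531 1.01205916 0.04906369] [-0.18  0.09  2.34  0.72  0.22 -0.86] [-0.4028347  -0.33185755  0.26610775]
```

View pics/wrist2.png

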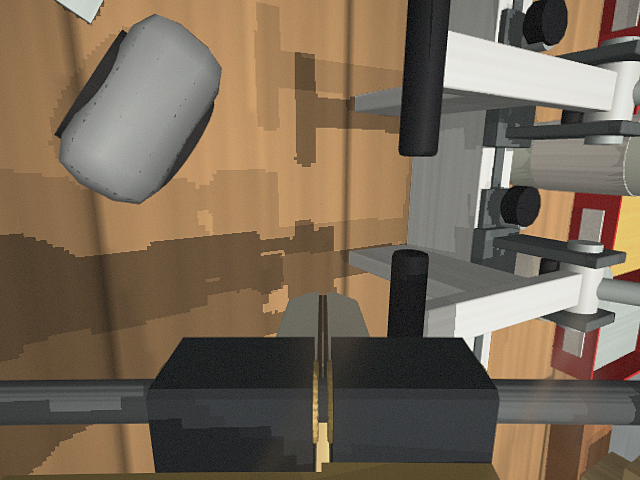

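View pics/side2.png

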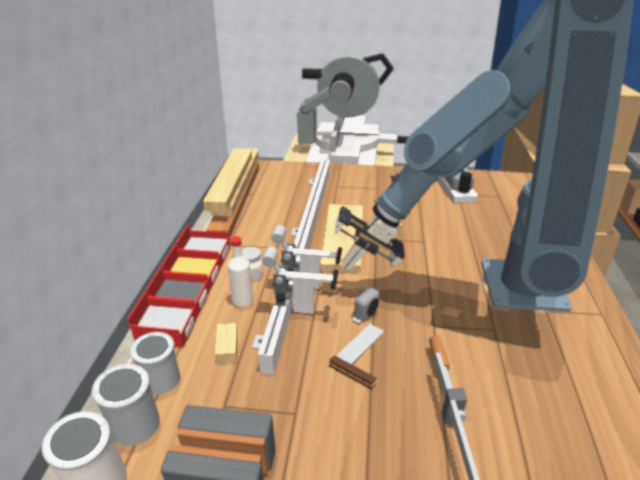

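```bash
python3 -m jog '[[[0.03,0,0.12],[0,0,0]],[[0.05,0,0.25],[0,0,0]],[[0.08,0,0.37],[0,0,0]],[[0.11,0,0.5],[0,0,0]],[[0.16,0,0.62],[0,0,0]],[[0.2,0,0.73],[0,0,0]],[[0.25,0,0.83],[0,0,0]],[[0.31,0,0.93],[0,0,0]],[[0.35,0,1],[0,0,0]],[[0.35,0,1],[0,0,0]]]' 0
python3 - <<'E'
from m import *
s=env.sense();print(s['tool_pos'],s['eef_rot'],s['qpos'].round(2),s['contact_force'])
cap('side','side3');cap('wrist','wrist3')
E
```

```text
time_s: 3.37
tool_pos: [0.4925, 0.0793, 0.1718]
eef_rot: [0.023, 1.038, 0.054]
contact_force: [-54.8, -15.8, 23.3]
opening: 0.0005
[0.49249768 0.0792775  0.17178016] [0.02317442 1.03846917 0.05355736] [-0.16 -0.03  2.19  0.3   0.48 -0.42] [-54.84391768 -15.84056634  23.26772817]
```

View pics/wrist3.png

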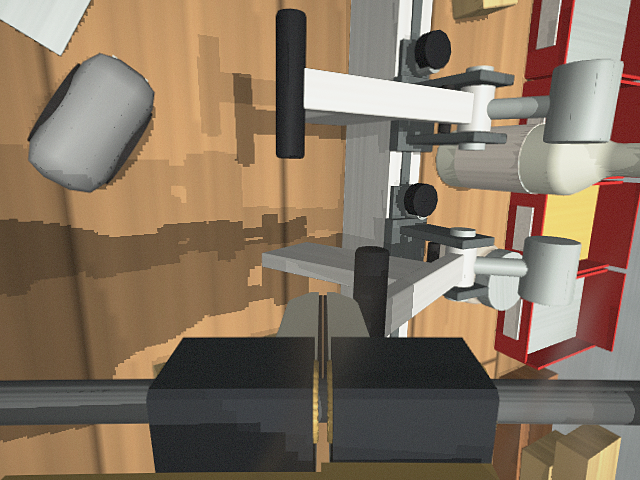

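View pics/side3.png

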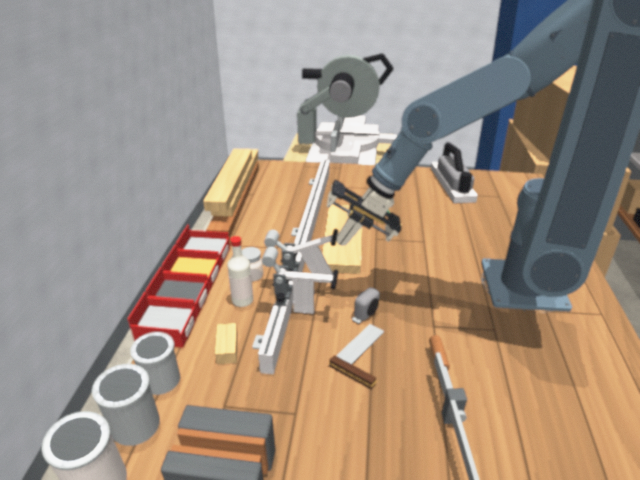

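```bash
python3 -m jog '[[[-0.12,0,0],[0,0,0]],[[-0.22,0,0.03],[0,0,0]],[[-0.22,0,0.06],[0,0,0]],[[-0.22,0,0.06],[0,0,0]]]' 0
python3 - <<'E'
from m import *
s=env.sense();print(s['tool_pos'],s['eef_rot'],s['qpos'].round(2),s['contact_force'])
cap('side','side4');cap('wrist','wrist4')
c=viewer.calibration('wrist');P=cloud(c,np.load('pics/wrist4.npy'),wE(s,c))
im=cv2.imread('pics/wrist4.png')
for v in (260,280,300,320):
  for u in (355,365,375,385): print(u,v,P[v,u].round(3),im[v,u])
E
```

```text
time_s: 3.8
tool_pos: [0.4883, 0.0773, 0.1854]
eef_rot: [0.024, 1.011, 0.047]
contact_force: [0.4, -0.8, 0.1]
opening: 0.0003
[0.48825262 0.07733921 0.18543505] [0.0236637  1.01054944 0.04741299] [-0.17 -0.07  2.2   0.31  0.48 -0.42] [ 0.40184709 -0.81913965  0.07454866]
355 260 [0.552 0.084 0.12 ] [161 170 171]
365 260 [0.56  0.083 0.12 ] [235 240 239]
375 260 [0.567 0.082 0.121] [236 240 239]
385 260 [0.575 0.081 0.121] [237 241 241]
355 280 [0.553 0.071 0.12 ] [160 166 170]
365 280 [0.561 0.07  0.12 ] [250 252 251]
375 280 [0.618 0.044 0.06 ] [233 238 238]
385 280 [0.629 0.043 0.061] [119 123 120]
355 300 [0.506 0.087 0.182] [113 124 125]
365 300 [0.612 0.027 0.056] [139 147 146]
375 300 [0.619 0.026 0.06 ] [232 238 238]
385 300 [0.628 0.025 0.063] [118 120 114]
355 320 [0.496 0.086 0.196] [111 122 123]
365 320 [0.611 0.009 0.057] [136 140 141]
375 320 [0.619 0.009 0.061] [240 244 244]
385 320 [0.629 0.007 0.062] [148 156 152]
```

View pics/wrist4.png

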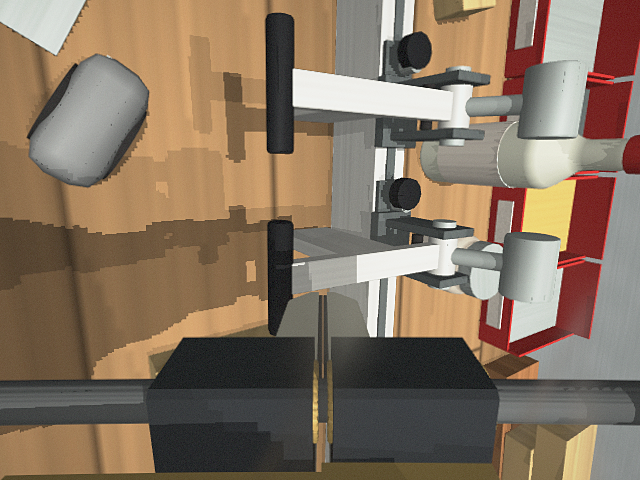

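```bash
python3 -m jog '[[[-0.3,-0.1,-0.05],[0,0.07,0]],[[-0.6,-0.25,-0.2],[0,0.07,0]],[[-0.65,-0.25,-0.5],[0,0.07,0]],[[-0.65,-0.25,-0.8],[0,0.07,0]],[[-0.6,-0.25,-1],[0,0.07,0]],[[-0.4,-0.25,-1],[0,0.07,0]],[[-0.4,-0.25,-1],[0,0.07,0]]]' 0
python3 - <<'E'
from m import *
s=env.sense();print(s['tool_pos'],s['eef_rot'],s['qpos'].round(2),s['contact_force'])
E
```

```text
time_s: 4.48
tool_pos: [0.4582, 0.0567, 0.104]
eef_rot: [0.025, 1.049, 0.046]
contact_force: [0.8, -0.2, 0.6]
opening: 0.0003
[0.45817883 0.05672415 0.10399206] [0.02521683 1.04924479 0.04621921] [-0.26  0.04  2.35  0.62  0.31 -0.82] [ 0.7653334  -0.19379032  0.60683582]
```

```bash
python3 -m jog '[[[0,0,-0.12],[0,0,0]],[[0.05,0.02,-0.24],[0,0,0]],[[0.2,0.02,-0.24],[0,0,0]],[[0.32,0.02,-0.24],[0,0,0]],[[0.42,0.02,-0.24],[0,0,0]],[[0.42,0.02,-0.24],[0,0,0]]]' 0
python3 - <<'E'
from m import *
s=env.sense();print(s['tool_pos'],s['eef_rot'],s['qpos'].round(2),s['contact_force'])
cap('side','side5');cap('wrist','wrist5')
E
```

```text
time_s: 4.98
tool_pos: [0.4917, 0.0587, 0.086]
eef_rot: [0.024, 1.047, 0.047]
contact_force: [-0.2, -0.7, 0.7]
opening: 0.0003
[0.49173977 0.05872162 0.08604643] [0.02367949 1.04698536 0.04749706] [-0.22  0.14  2.3   0.71  0.25 -0.89] [-0.24568611 -0.72849154  0.73838644]
```

View pics/wrist5.png

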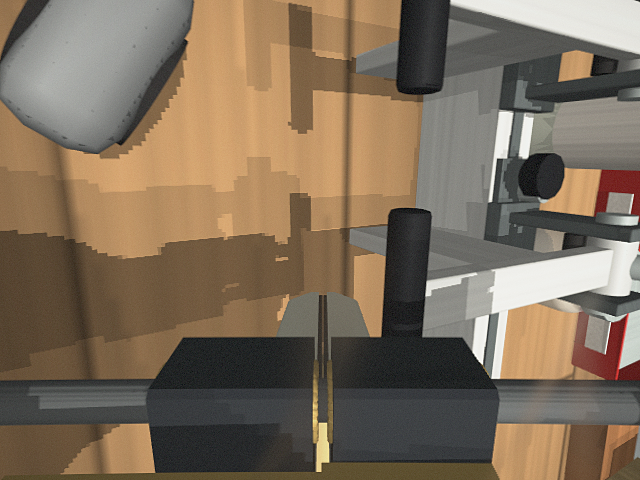

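```bash
python3 -m jog '[[[0,0,0.1],[0,0,0]],[[0,0,0.2],[0,0,0]],[[0,0,0.3],[0,0,0]],[[0,0,0.4],[0,0,0]],[[0,0,0.5],[0,0,0]],[[0.02,0,0.6],[0,0,0]],[[0.03,0,0.6],[0,0,0]]]' 0
python3 - <<'E'
from m import *
s=env.sense();print(s['tool_pos'],s['eef_rot'],s['qpos'].round(2),s['contact_force'])
cap('wrist','wrist6');cap('side','side6')
E
```

```text
time_s: 5.67
tool_pos: [0.4916, 0.0593, 0.1342]
eef_rot: [0.024, 1.048, 0.048]
contact_force: [-1.7, 0.1, 0.2]
opening: 0.0005
[0.4915916  0.05929099 0.13419229] [0.02407362 1.04827862 0.04804442] [-0.22  0.04  2.24  0.43  0.39 -0.6 ] [-1.70161603  0.07453106  0.21108067]
```

View pics/wrist6.png

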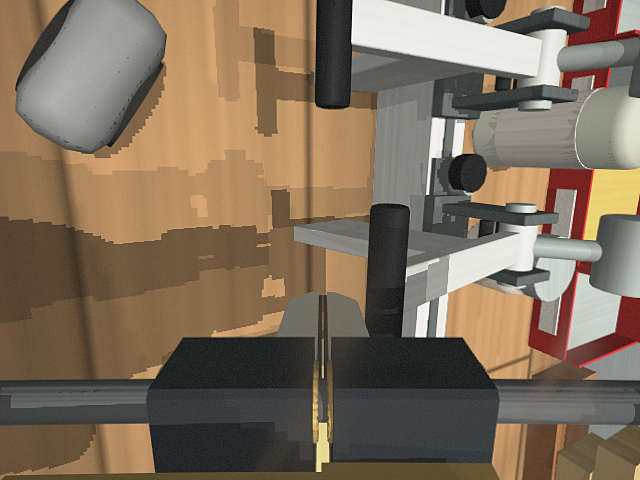

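View pics/side6.png

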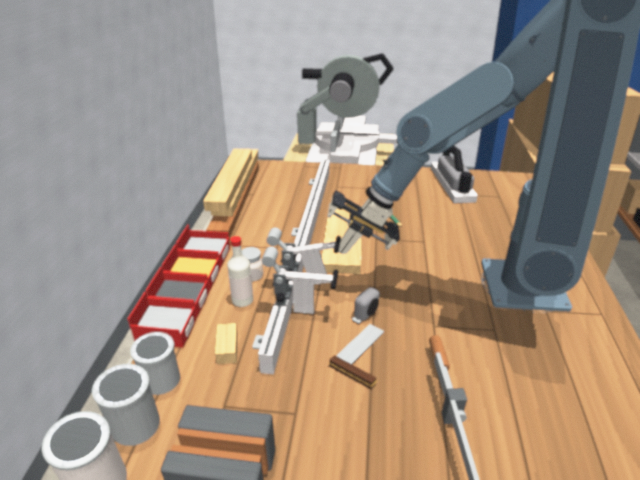

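```bash
cat > th.py <<'E'
from m import *
import sys
def theta(tag,s,ylo=.085,yhi=.10):
    c=viewer.calibration('wrist');P=cloud(c,np.load(f'pics/{tag}.npy'),wE(s,c))
    g=cv2.cvtColor(cv2.imread(f'pics/{tag}.png'),cv2.COLOR_BGR2GRAY)
    m=(g<70)&(P[...,1]>ylo)&(P[...,1]<yhi+.008)&(P[...,2]>.105)&(P[...,0]>.47)&(P[...,0]<.68)
    p=P[m];p=p[np.hypot(p[:,0]-.6345,p[:,2]-.115)>.115]
    h=np.median(p,0);print('handle surf',len(p),h.round(3),'th',np.arctan2(h[2]-.115,.6345-h[0]).round(3))
E
python3 - <<'E'
from th import *
theta('wrist6',env.sense())
E
```

```text
handle surf 6152 [0.486 0.091 0.208] th 0.563
```

```bash
sed -i "s/    p=P\[m\]/    m[335:]=0;m[:,:330]=0\n    p=P[m]/" th.py
python3 - <<'E'
from th import *
theta('wrist6',env.sense())
E
```

```text
handle surf 2495 [0.505 0.097 0.153] th 0.287
```

```bash
python3 -m jog '[[[0,0,0.12],[0,0,0]],[[0.04,0,0.24],[0,0,0]],[[0.09,0,0.36],[0,0,0]],[[0.15,0,0.47],[0,0,0]],[[0.21,0,0.57],[0,0,0]],[[0.28,0,0.67],[0,0,0]],[[0.36,0,0.76],[0,0,0]],[[0.36,0,0.76],[0,0,0]]]' 0
python3 - <<'E'
from th import *
s=env.sense();print(s['tool_pos'],s['eef_rot'],s['qpos'].round(2),s['contact_force'])
cap('wrist','wrist7');theta('wrist7',s)
E
```

```text
time_s: 6.43
tool_pos: [0.523, 0.0588, 0.1959]
eef_rot: [0.024, 1.046, 0.047]
contact_force: [0.6, 0.1, 0.0]
opening: 0.0005
[0.52302811 0.05876239 0.19589046] [0.02408591 1.04573184 0.0471836 ] [-0.2  -0.01  2.1   0.28  0.57 -0.42] [0.60292655 0.11843699 0.02094727]
handle surf 2147 [0.543 0.097 0.215] th 0.83
```

View pics/wrist7.png

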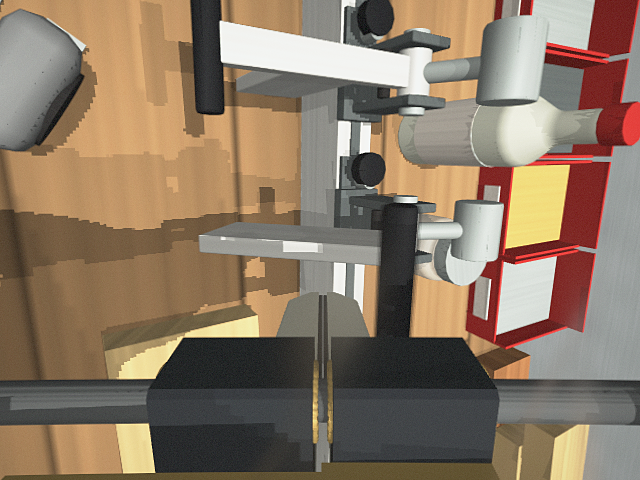

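```bash
python3 -m jog '[[[0.09,0,0.1],[0,0,0]],[[0.19,0,0.2],[0,0,0]],[[0.3,0,0.28],[0,0,0]],[[0.42,0,0.34],[0,0,0]],[[0.55,0,0.38],[0,0,0]],[[0.68,0,0.42],[0,0,0]],[[0.78,0,0.44],[0,0,0]],[[0.78,0,0.44],[0,0,0]],[[0.5,0,0.44],[0,0,0]],[[0.2,0,0.44],[0,0,0]],[[0,0,0.44],[0,0,0]],[[0,0,0.44],[0,0,0]]]' 0
python3 - <<'E'
from th import *
s=env.sense();print(s['tool_pos'],s['eef_rot'],s['qpos'].round(2),s['contact_force'])
cap('wrist','wrist8');cap('side','side8')
E
```

```text
time_s: 7.48
tool_pos: [0.5169, 0.06, 0.2273]
eef_rot: [0.025, 1.053, 0.049]
contact_force: [-0.4, 0.3, 0.4]
opening: 0.0006
[0.51690612 0.05998806 0.22730074] [0.02507472 1.05349203 0.04884497] [-0.2  -0.06  2.05  0.25  0.67 -0.37] [-0.39084918  0.29293289  0.3719233 ]
```

View pics/wrist8.png

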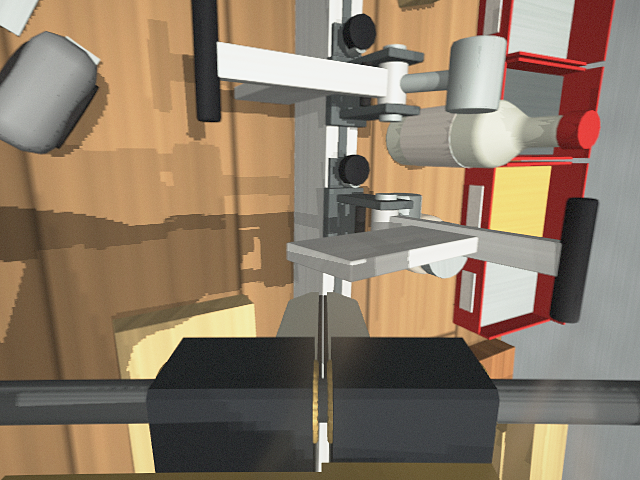

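View pics/side8.png

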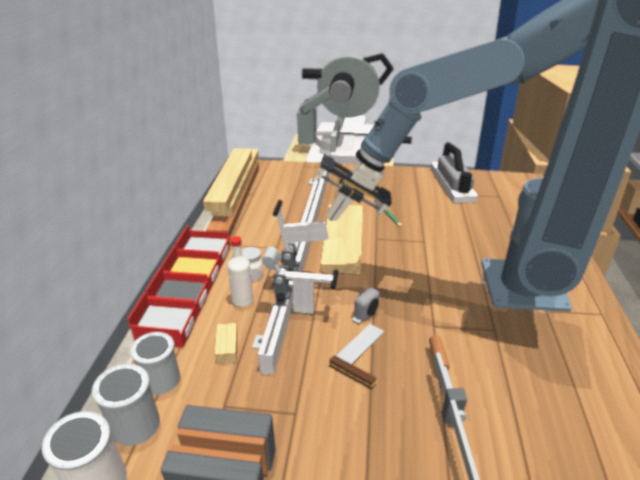

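The side view shows the near stop standing raised, with its T-handle at about (278,208) and its foot standing out over the fence. Next I'll bring the tool upright in front of the board.

```bash
python3 -m jog '[[[-0.3,-0.1,0],[0,0.2,0]],[[-0.6,-0.4,0],[0,0.4,0]],[[-0.9,-0.7,0],[0,0.6,0]],[[-1,-1,0],[0,0.8,0]],[[-1,-1,0],[0,1,0]],[[-1,-1,0],[0,1,0]]]' 0
python3 -m jog '[[[-0.1,-0.4,0],[0,0,0]],[[-0.2,-0.8,0],[0,0,0]],[[-0.2,-1,0],[0,0,0]],[[-0.2,-1,0],[0,0,0]],[[-0.2,-1,0],[0,0,0]]]' 0
python3 - <<'E'
from th import *
s=env.sense();print(s['tool_pos'],s['eef_rot'],s['qpos'].round(2),s['contact_force'])
cap('wrist','wrist9')
E
```

```text
time_s: 8.08
tool_pos: [0.4441, -0.0232, 0.2287]
eef_rot: [0.04, 1.576, 0.039]
contact_force: [0.9, 1.0, 0.3]
opening: 0.0003
time_s: 8.5
tool_pos: [0.425, -0.1008, 0.2287]
eef_rot: [0.04, 1.571, 0.041]
contact_force: [0.2, -0.3, 0.6]
opening: 0.0004
[ 0.42496981 -0.10080232  0.22871505] [0.03977695 1.57140967 0.04147719] [-0.53  0.07  1.8   0.05  1.3  -0.54] [ 0.17618641 -0.33574126  0.56491876]
```

View pics/wrist9.png

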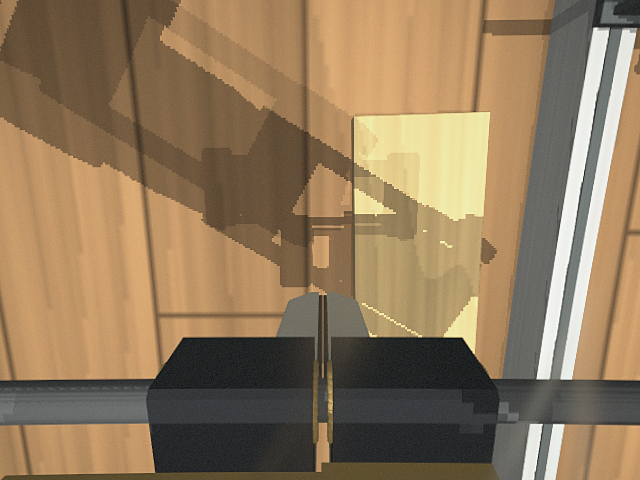

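```bash
python3 - <<'E'
from th import *
s=env.sense();c=viewer.calibration('wrist');E=wE(s,c);P=cloud(c,np.load('pics/wrist9.npy'),E)
for u,v in [(353,116),(489,112),(354,250),(478,325)]: print(u,v,plane(c,u,v,.03,E).round(4))
for u,v in [(590,50),(584,50),(525,460)]: print(P[v,u].round(4))
r=[(u,P[200,u].round(3).tolist()) for u in range(535,600,5)];print(r)
print(R.from_rotvec(s['eef_rot']).as_matrix().round(3))
E
```

```text
353 116 [ 0.4491 -0.0022  0.03  ]
489 112 [0.558  0.0007 0.03  ]
354 250 [ 0.4522 -0.1135  0.03  ]
478 325 [ 0.5658 -0.183   0.03  ]
[0.6126 0.0389 0.0596]
[0.6126 0.0405 0.0524]
[ 0.606  -0.2989  0.0591]
[(535, [0.609, -0.071, 0.019]), (540, [0.61, -0.07, 0.025]), (545, [0.61, -0.069, 0.034]), (550, [0.61, -0.069, 0.04]), (555, [0.609, -0.068, 0.048]), (560, [0.609, -0.067, 0.055]), (565, [0.61, -0.066, 0.061]), (570, [0.615, -0.067, 0.059]), (575, [0.618, -0.066, 0.06]), (580, [0.62, -0.066, 0.063]), (585, [0.624, -0.066, 0.062]), (590, [0.628, -0.066, 0.061]), (595, [0.632, -0.066, 0.061])]
[[-0.001 -0.002  1.   ]
 [ 0.052  0.999  0.002]
 [-0.999  0.052 -0.001]]
```

```bash
python3 -m jog '[[[-0.1,-0.3,-0.3],[-0.1,0,0]],[[-0.15,-0.6,-0.7],[-0.1,0,0]],[[-0.15,-0.62,-1],[-0.1,0,0]],[[-0.15,-0.62,-1],[-0.1,0,0]]]' 0
python3 -m jog '[[[0,0,-0.4],[0,0,0]],[[0,0,-0.8],[0,0,0]],[[0,0,-1],[0,0,0]],[[0,0,-1],[0,0,0]]]' 0
python3 -m jog '[[[0,0,-0.2],[0,0,0]],[[0,0,-0.35],[0,0,0]],[[0,0,-0.45],[0,0,0]],[[0,0,-0.45],[0,0,0]],[[0,0,-0.45],[0,0,0]]]' 0
python3 -c "
from workcell import env
s=env.sense();print(s['tool_pos'],s['eef_rot'])"
```

```text
time_s: 8.88
tool_pos: [0.4103, -0.1481, 0.1452]
eef_rot: [0.001, 1.579, 0.005]
contact_force: [-1.6, 0.2, -0.4]
opening: 0.0005
time_s: 9.22
tool_pos: [0.4114, -0.148, 0.0672]
eef_rot: [-0.001, 1.577, 0.005]
contact_force: [-1.2, 0.5, -0.0]
opening: 0.0006
time_s: 9.63
tool_pos: [0.4134, -0.1503, 0.034]
eef_rot: [-0.004, 1.573, 0.001]
contact_force: [0.3, 0.0, 0.5]
opening: 0.0002
[ 0.41340279 -0.15027488  0.03399527] [-3.56642837e-03  1.57259653e+00  1.16010827e-03]
```

```bash
python3 -m jog '[[[0.12,0,0],[0,0,0]],[[0.22,0,0],[0,0,0]],[[0.3,0,0],[0,0,0]],[[0.38,0,0],[0,0,0]],[[0.46,0,0],[0,0,0]],[[0.53,0,0],[0,0,0]],[[0.6,0,0],[0,0,0]],[[0.67,0,0],[0,0,0]],[[0.74,0,0],[0,0,0]],[[0.8,0,0],[0,0,0]],[[0.8,0,0],[0,0,0]]]' 0
python3 - <<'E'
from th import *
s=env.sense();print(s['tool_pos'],s['contact_force']);cap('wrist','wrist10');cap('scene','scene10')
E
```

```text
time_s: 10.55
tool_pos: [0.477, -0.1501, 0.033]
eef_rot: [-0.003, 1.575, 0.002]
contact_force: [-1.6, 1.0, -0.1]
opening: 0.0006
[ 0.47704012 -0.15008481  0.03297814] [-1.57571802  1.04426664 -0.10029212]
```

View pics/wrist10.png

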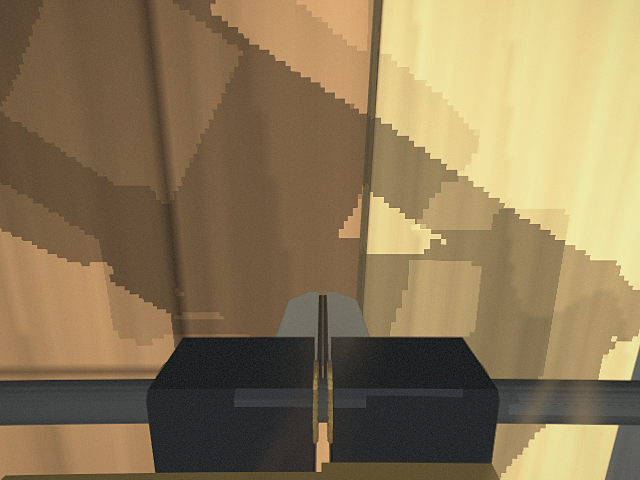

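View pics/scene10.png

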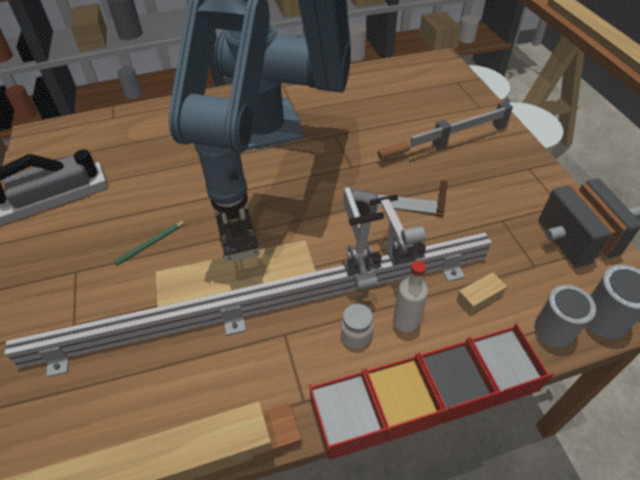

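Nearly at the fence. I'll keep pushing gently.

```bash
python3 -m jog '[[[0.05,0,0],[0,0,0]],[[0.1,0,0],[0,0,0]],[[0.14,0,0],[0,0,0]],[[0.18,0,0],[0,0,0]],[[0.22,0,0],[0,0,0]],[[0.22,0,0],[0,0,0]]]' 0
python3 - <<'E'
from th import *
s=env.sense();print(s['tool_pos'],s['contact_force']);cap('scene','scene11')
im=cv2.imread('pics/scene11.png');cv2.imwrite('pics/s11.png',cv2.resize(im[210:340,100:400],(800,346)))
E
```

```text
time_s: 11.15
tool_pos: [0.4835, -0.1501, 0.0329]
eef_rot: [-0.003, 1.596, 0.005]
contact_force: [-39.8, -9.4, 31.5]
opening: 0.0004
[ 0.48347032 -0.15010655  0.03290845] [-39.81077356  -9.39194031  31.49478806]
```

View pics/s11.png

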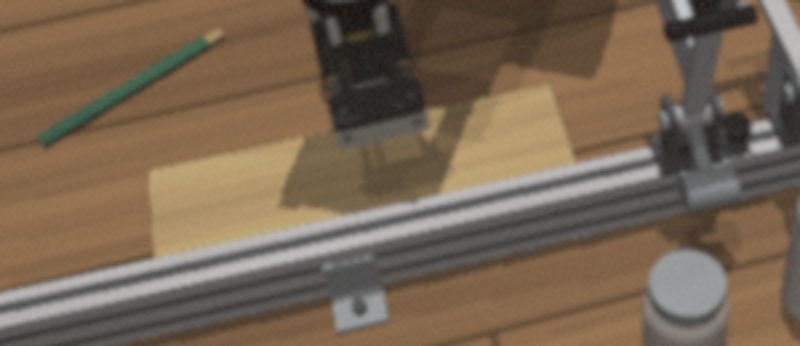

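```bash
python3 -m jog '[[[-0.2,0,0],[0,0,0]],[[-0.5,0,0],[0,0,0]],[[-0.5,0,0.3],[0,0,0]],[[-0.5,0,0.7],[0,0,0]],[[-0.3,-0.4,1],[0,0,0]],[[0,-0.8,1],[0,0,0]],[[0.3,-1,1],[0,0,0]],[[0.3,-1,1],[0,0,0]]]' 0.5
python3 -m jog '[[[0.2,-0.4,0],[0,0,0]],[[0.4,-0.8,0],[0,0,0]],[[0.5,-1,0],[0,0,0]],[[0.5,-1,0],[0,0,0]],[[0.5,-1,0],[0,0,0]]]' 0.5
python3 - <<'E'
from th import *
s=env.sense();print(s['tool_pos'],s['eef_rot'],s['contact_force'],s['opening']);cap('wrist','wrist12');cap('scene','scene12')
E
```

```text
time_s: 11.87
tool_pos: [0.5234, -0.2355, 0.1146]
eef_rot: [-0.005, 1.566, -0.005]
contact_force: [0.8, -1.0, 0.6]
opening: 0.0454
time_s: 12.28
tool_pos: [0.5581, -0.3106, 0.1123]
eef_rot: [-0.001, 1.574, 0.001]
contact_force: [-0.7, 0.9, -0.2]
opening: 0.0462
[ 0.55810738 -0.31063688  0.11233996] [-1.14503097e-03  1.57406393e+00  6.35830408e-04] [-0.6593623   0.94672335 -0.19981427] 0.04622190094392381
```

View pics/wrist12.png

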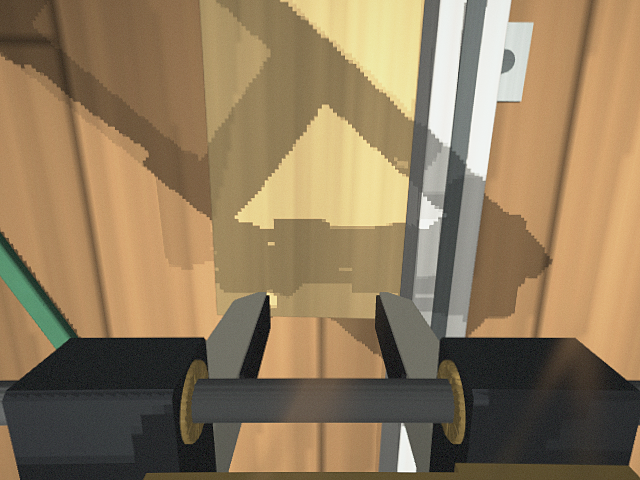

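View pics/scene12.png

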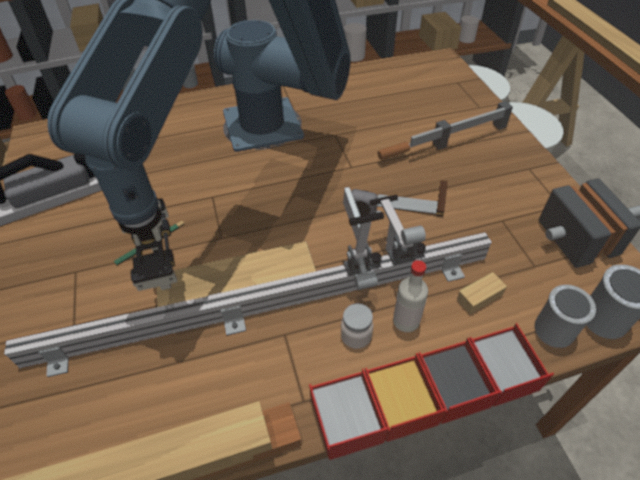

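```bash
python3 - <<'E'
from th import *
s=env.sense();c=viewer.calibration('wrist');E=wE(s,c);P=cloud(c,np.load('pics/wrist12.npy'),E)
for u,v in [(217,317),(300,318),(375,318),(206,150),(200,10)]: print(u,v,plane(c,u,v,.03,E).round(4))
for v in (60,270): print([(u,P[v,u].round(3).tolist()) for u in range(398,440,4)])
c=viewer.calibration('scene');Q=cloud(c,np.load('pics/scene12.npy'))
for z,n in((.03,'b'),):
  m=(np.abs(Q[...,2]-.03)<.004)&(Q[...,0]>.46)&(Q[...,0]<.62)&(Q[...,1]<.03)&(Q[...,1]>-.27)
  p=Q[m]
  for y in (-.2,-.1,-.05,-.02): 
    k=p[abs(p[:,1]-y)<.01]; print(y,len(k),np.percentile(k[:,0],[2,98]).round(4))
  print(np.percentile(p[:,1],[99,99.8]))
E
```

```text
217 317 [ 0.4934 -0.3413  0.03  ]
300 318 [ 0.5437 -0.3418  0.03  ]
375 318 [ 0.5892 -0.3416  0.03  ]
206 150 [ 0.4943 -0.2428  0.03  ]
200 10 [ 0.4969 -0.1764  0.03  ]
[(398, [0.595, -0.199, 0.032]), (402, [0.597, -0.198, 0.031]), (406, [0.599, -0.199, 0.032]), (410, [0.601, -0.198, 0.031]), (414, [0.603, -0.198, 0.03]), (418, [0.605, -0.198, 0.031]), (422, [0.606, -0.199, 0.036]), (426, [0.606, -0.2, 0.044]), (430, [0.606, -0.201, 0.051]), (434, [0.606, -0.202, 0.058]), (438, [0.608, -0.203, 0.06])]
[(398, [0.602, -0.311, 0.029]), (402, [0.604, -0.311, 0.03]), (406, [0.604, -0.307, 0.04]), (410, [0.604, -0.304, 0.05]), (414, [0.604, -0.301, 0.058]), (418, [0.606, -0.3, 0.06]), (422, [0.608, -0.3, 0.06]), (426, [0.61, -0.3, 0.061]), (430, [0.612, -0.3, 0.06]), (434, [0.614, -0.3, 0.06]), (438, [0.616, -0.3, 0.061])]
-0.2 293 [0.5008 0.5857]
-0.1 282 [0.5039 0.5883]
-0.05 283 [0.5036 0.5889]
-0.02 271 [0.5043 0.5888]
[-0.00620994 -0.00385795]
```

```bash
python3 -m jog '[[[-0.1,-0.4,0],[0,0,0]],[[-0.1,-0.88,0],[0,0,0]],[[-0.1,-0.88,-0.3],[0,0,0]],[[-0.1,-0.88,-0.6],[0,0,0]],[[-0.1,-0.88,-0.9],[0,0,0]],[[-0.1,-0.88,-1],[0,0,0]],[[-0.1,-0.88,-1],[0,0,0]]]' 0.5
python3 - <<'E'
from th import *
s=env.sense();print(s['tool_pos'],s['eef_rot'],s['contact_force'],s['opening']);cap('wrist','wrist13')
E
```

```text
time_s: 12.97
tool_pos: [0.5487, -0.3782, 0.0306]
eef_rot: [-0.0, 1.578, 0.005]
contact_force: [0.4, 0.1, -0.7]
opening: 0.0464
[ 0.54866496 -0.37816465  0.03058003] [-6.32235864e-05  1.57765874e+00  4.93991590e-03] [ 0.35429618  0.1009311  -0.70224314] 0.04644331202225337
```

View pics/wrist13.png

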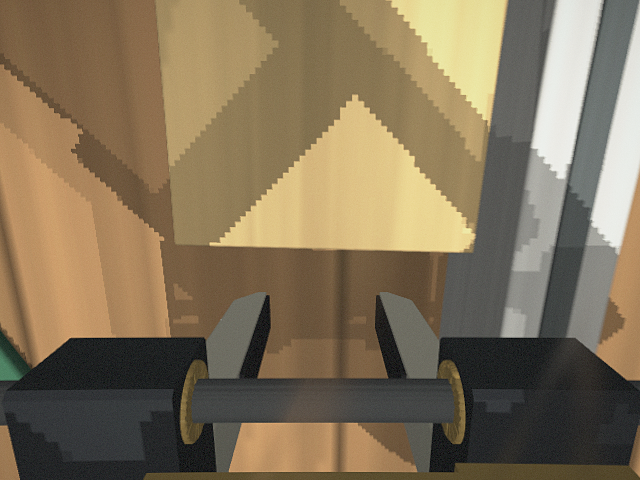

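```bash
python3 -m jog '[[[0,0.1,0],[0,0,0]],[[0,0.2,0],[0,0,0]],[[0,0.3,0],[0,0,0]],[[0.01,0.39,0],[0,0,0]],[[0.01,0.48,0],[0,0,0]],[[0.01,0.57,0],[0,0,0]],[[0.01,0.66,0],[0,0,0]],[[0.02,0.75,0],[0,0,0]],[[0.02,0.84,0],[0,0,0]],[[0.02,0.92,0],[0,0,0]],[[0.02,1,0],[0,0,0]]]' 0.5
python3 - <<'E'
from th import *
s=env.sense();print(s['tool_pos'],s['eef_rot'],s['contact_force'],s['opening']);cap('wrist','wrist14');cap('scene','scene14')
E
```

```text
time_s: 13.93
tool_pos: [0.5525, -0.3018, 0.0346]
eef_rot: [-0.006, 1.572, -0.002]
contact_force: [-0.7, -3.8, 2.4]
opening: 0.0467
[ 0.55253182 -0.30179486  0.0345579 ] [-6.03772468e-03  1.57152767e+00 -1.56815696e-03] [-0.73104407 -3.82611083  2.39722135] 0.046680826356380836
```

View pics/wrist14.png

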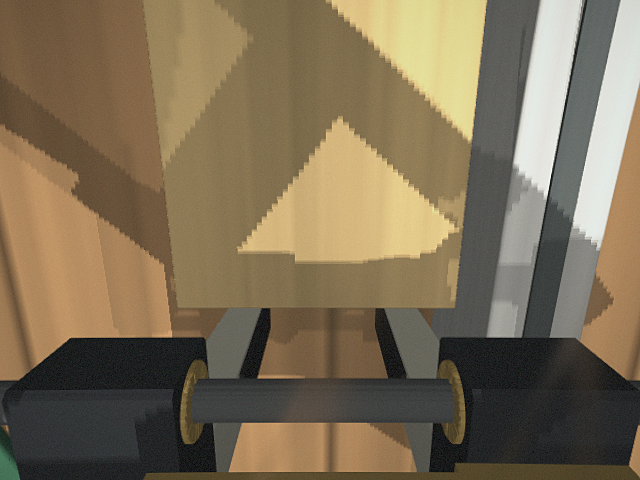

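View pics/scene14.png

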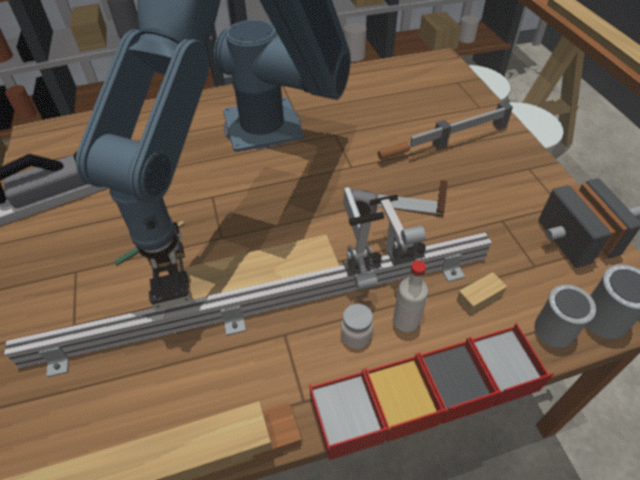

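```bash
python3 -m jog '[[[0,0.09,0],[0,0,0]],[[0,0.18,0],[0,0,0]],[[0,0.27,0],[0,0,0]],[[0.01,0.36,0],[0,0,0]],[[0.01,0.45,0],[0,0,0]],[[0.01,0.55,0],[0,0,0]],[[0.01,0.64,0],[0,0,0]],[[0.02,0.73,0],[0,0,0]],[[0.02,0.82,0],[0,0,0]],[[0.02,0.91,0],[0,0,0]],[[0.02,1,0],[0,0,0]],[[0.02,1,0],[0,0,0]]]' 0.5
python3 - <<'E'
from th import *
s=env.sense();print(s['tool_pos'],s['eef_rot'],s['contact_force'],s['opening']);cap('wrist','wrist15');cap('scene','scene15');cap('side','side15')
c=viewer.calibration('wrist');E=wE(s,c);P=cloud(c,np.load('pics/wrist15.npy'),E)
print(plane(c,200,307,.03,E),plane(c,320,307,.03,E))
im=cv2.imread('pics/scene15.png');cv2.imwrite('pics/s15.png',cv2.resize(im[180:310,180:480],(800,346)))
im=cv2.imread('pics/side15.png');cv2.imwrite('pics/sd15.png',cv2.resize(im[190:330,240:400],(686,600)))
E
```

```text
time_s: 15.03
tool_pos: [0.554, -0.22, 0.0337]
eef_rot: [-0.003, 1.572, 0.001]
contact_force: [-0.5, -0.8, -0.2]
opening: 0.0464
[ 0.55396951 -0.22001694  0.03372222] [-3.47952982e-03  1.57234233e+00  1.04853178e-03] [-0.51247373 -0.77605469 -0.20044897] 0.04641271279195818
[ 0.5058808  -0.20984107  0.03      ] [ 0.55289943 -0.20972562  0.03      ]
```

View pics/s15.png

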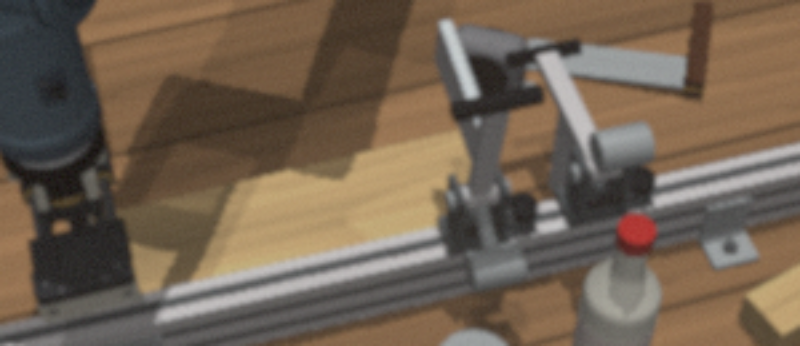

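View pics/sd15.png

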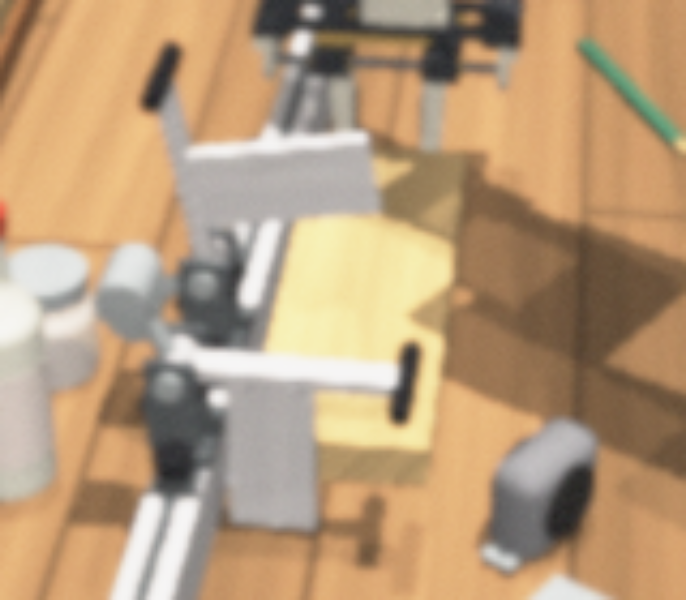

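View pics/wrist15.png

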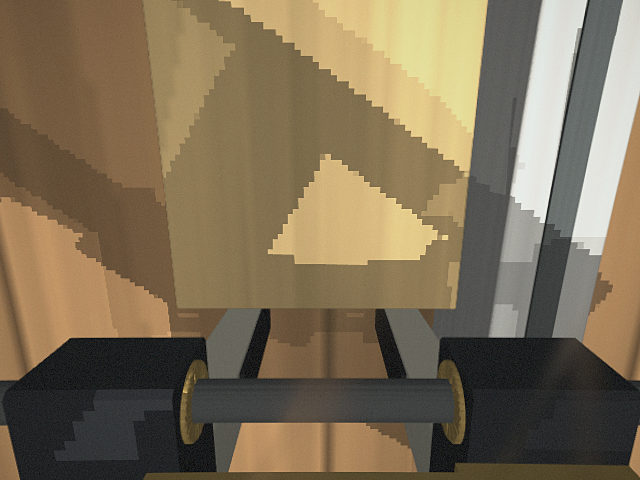

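```bash
python3 -m jog '[[[0,0.08,0],[0,0,0]],[[0,0.16,0],[0,0,0]],[[0,0.24,0],[0,0,0]],[[0.01,0.32,0],[0,0,0]],[[0.01,0.38,0],[0,0,0]],[[0.01,0.43,0],[0,0,0]],[[0.01,0.47,0],[0,0,0]],[[0.01,0.47,0],[0,0,0]]]' 0.5
python3 -m jog '[[[0,0.02,0],[0,0,0]],[[0,0.04,0],[0,0,0]],[[0,0.06,0],[0,0,0]],[[0,0.06,0],[0,0,0]]]' 0.5
```

```text
time_s: 15.85
tool_pos: [0.5541, -0.1819, 0.0329]
eef_rot: [-0.002, 1.574, 0.002]
contact_force: [0.0, 1.0, -0.1]
opening: 0.0468
time_s: 16.18
tool_pos: [0.5543, -0.1784, 0.033]
eef_rot: [-0.003, 1.574, 0.001]
contact_force: [0.5, -2.7, -1.0]
opening: 0.0466
```

```bash
python3 -m jog '[[[0,0.02,0],[0,0,0]],[[0,0.04,0],[0,0,0]],[[0,0.06,0],[0,0,0]],[[0,0.06,0],[0,0,0]]]' 0.5
python3 - <<'E'
from th import *
s=env.sense();cap('side','side16');cap('wrist','wrist16')
im=cv2.imread('pics/side16.png');cv2.imwrite('pics/sd16.png',cv2.resize(im[190:330,240:400],(686,600)))
E
```

```text
time_s: 16.52
tool_pos: [0.5545, -0.178, 0.0335]
eef_rot: [-0.009, 1.573, -0.004]
contact_force: [-2.3, -17.4, -3.4]
opening: 0.0465
```

View pics/sd16.png

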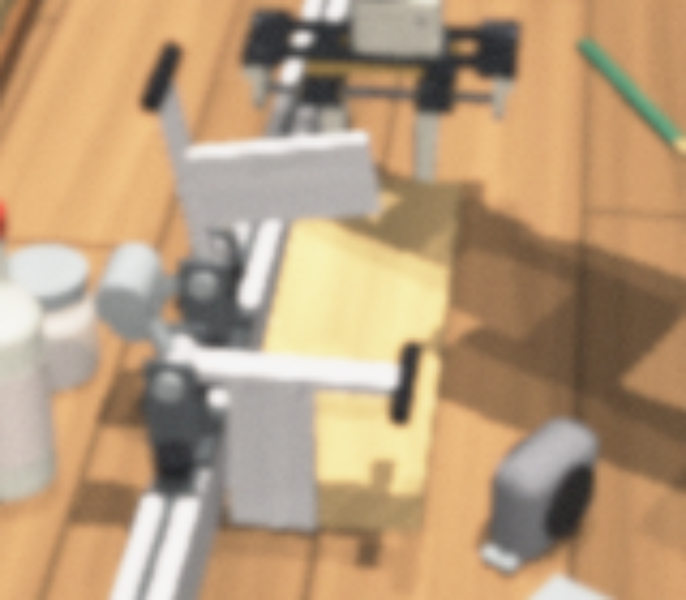

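The board's end is at the far stop: 17 N with no more travel, at the predicted position. I'll back off and check how it lies against the fence.

```bash
python3 -m jog '[[[0,-0.1,0],[0,0,0]],[[0,-0.35,0],[0,0,0]],[[0,-0.35,0.3],[0,0,0]],[[-0.2,-0.35,0.7],[0,0,0]],[[-0.5,-0.2,1],[0,0,0]],[[-0.8,0,1],[0,0,0]],[[-1,0.2,1],[0,0,0]],[[-1,0.4,1],[0,0,0]],[[-1,0.4,1],[0,0,0]],[[-1,0.4,1],[0,0,0]]]' 0.5
python3 - <<'E'
from th import *
s=env.sense();print(s['tool_pos'],s['contact_force']);cap('wrist','wrist17');cap('scene','scene17')
im=cv2.imread('pics/scene17.png');cv2.imwrite('pics/s17.png',cv2.resize(im[180:310,180:480],(800,346)))
c=viewer.calibration('wrist');P=cloud(c,np.load('pics/wrist17.npy'),wE(s,c))
for y in (-.16,-.1,-.05,0,.05,.1):
  for z,n in((.03,'board'),):
    m=(abs(P[...,1]-y)<.006)&(abs(P[...,2]-.03)<.004)&(P[...,0]>.48)&(P[...,0]<.62);m[300:]=0
    f=(abs(P[...,1]-y)<.006)&(abs(P[...,2]-.05)<.006)&(P[...,0]>.58)&(P[...,0]<.64);f[300:]=0
    if m.sum()>20:print(y,m.sum(),np.percentile(P[m][:,0],[1,99]).round(4),np.median(P[f][:,0]) if f.sum() else None)
E
```

```text
time_s: 17.45
tool_pos: [0.4744, -0.141, 0.1134]
eef_rot: [-0.003, 1.573, 0.002]
contact_force: [1.2, -1.0, -0.0]
opening: 0.0467
[ 0.47443869 -0.14099668  0.11343004] [ 1.2091842  -0.97048364 -0.02769462]
-0.16 2047 [0.498 0.608] 0.6076179793949402
-0.1 4426 [0.4982 0.6093] 0.6090748846120111
-0.05 5393 [0.498  0.6106] 0.6102523410630663
0 1304 [0.4975 0.6113] None
```

View pics/wrist17.png

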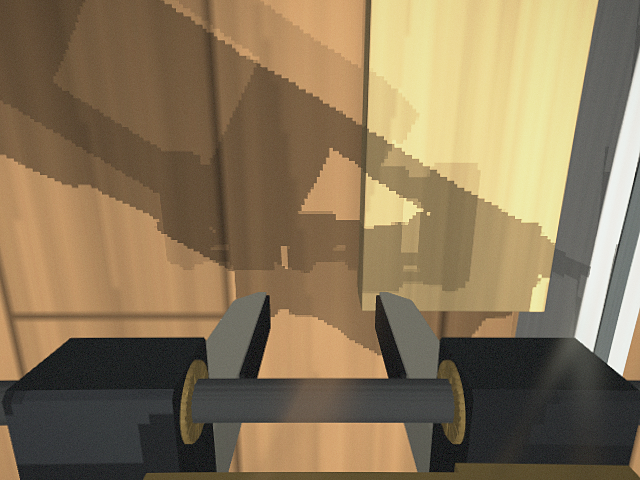

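View pics/s17.png

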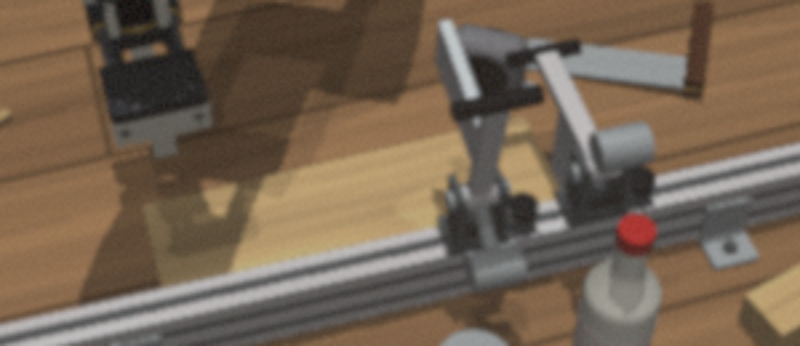

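```bash
python3 - <<'E'
from th import *
s=env.sense();c=viewer.calibration('wrist');E=wE(s,c);P=cloud(c,np.load('pics/wrist17.npy'),E)
for v in (5,40,80,120,160,200,240,280):
    row=P[v]; z=row[:,2]
    b=[u for u in range(320,640) if z[u]>.02]
    u0=b[0]; 
    fe=plane(c,u0,v,.03,E)
    # back: last u where z<.034 contiguous
    k=[u for u in range(u0+60,640) if z[u]>.036]
    g=[u for u in range(u0+60,k[0] if k else 640) if z[u]<.025]
    print(v,'front',u0,fe.round(4)[:2], 'back', row[k[0]-1].round(4) if k else None, row[k[0]].round(4) if k else None,'gappx',len(g))
E
python3 - <<'E'
import cv2
im=cv2.imread('pics/wrist17.png');cv2.imwrite('pics/w17.png',cv2.resize(im[150:340,440:640],(630,600),interpolation=cv2.INTER_NEAREST))
E
```

```text
5 front 369 [ 0.4972 -0.0069] back [ 0.6124 -0.009   0.0342] [ 0.6114 -0.0095  0.0365] gappx 2
40 front 367 [ 0.4968 -0.0222] back [ 0.6116 -0.024   0.0354] [ 0.6115 -0.0242  0.0362] gappx 2
80 front 366 [ 0.4969 -0.0407] back [ 0.6102 -0.0419  0.0358] [ 0.6096 -0.0421  0.0377] gappx 2
120 front 365 [ 0.4971 -0.0602] back [ 0.6112 -0.0607  0.0346] [ 0.6107 -0.0607  0.0364] gappx 1
160 front 364 [ 0.4972 -0.0809] back [ 0.6101 -0.0807  0.0352] [ 0.61   -0.0806  0.0362] gappx 0
200 front 363 [ 0.4974 -0.1028] back [ 0.6103 -0.1018  0.0351] [ 0.6093 -0.1014  0.0376] gappx 0
240 front 362 [ 0.4975 -0.126 ] back [ 0.6088 -0.124   0.036 ] [ 0.6085 -0.1237  0.0374] gappx 0
280 front 361 [ 0.4977 -0.1505] back [ 0.6088 -0.1481  0.035 ] [ 0.6083 -0.1474  0.0367] gappx 0
```

View pics/w17.png

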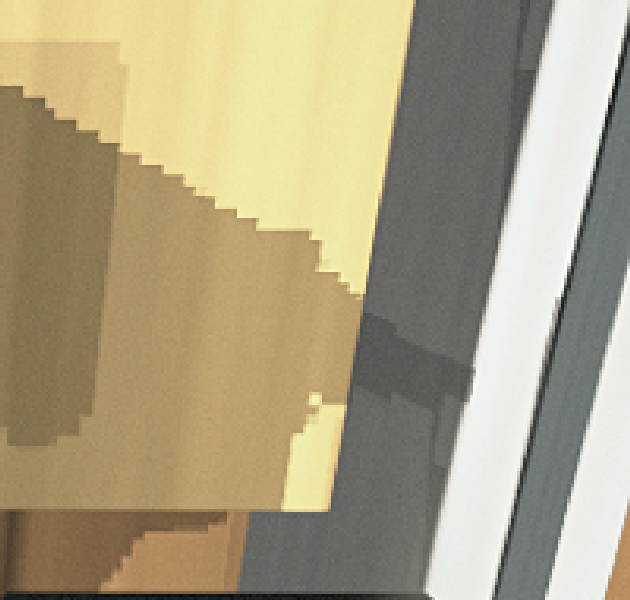

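```bash
python3 -m jog '[[[-0.2,0.2,0],[0,0,0]],[[-0.37,0.5,0],[0,0,0]],[[-0.37,0.8,0],[0,0,0]],[[-0.37,1,0],[0,0,0]],[[-0.37,1,0],[0,0,0]]]' 0
python3 -m jog '[[[0,0.3,0],[0,0,0]],[[0,0.6,0],[0,0,0]],[[0,0.9,-0.1],[0,0,0]],[[0,1,-0.4],[0,0,0]],[[0,1,-0.8],[0,0,0]],[[0,1,-1],[0,0,0]],[[0,1,-1],[0,0,0]]]' 0
python3 -m jog '[[[0.1,0,0],[0,0,0]],[[0.2,0,0],[0,0,0]],[[0.27,0,0],[0,0,0]],[[0.33,0,0],[0,0,0]],[[0.39,0,0],[0,0,0]],[[0.45,0,0],[0,0,0]],[[0.49,0,0],[0,0,0]],[[0.52,0,0],[0,0,0]],[[0.52,0,0],[0,0,0]]]' 0
```

```text
time_s: 17.97
tool_pos: [0.4445, -0.0599, 0.1128]
eef_rot: [-0.003, 1.574, 0.003]
contact_force: [0.2, 0.7, 0.0]
opening: 0.0175
time_s: 18.55
tool_pos: [0.4431, 0.0181, 0.03]
eef_rot: [-0.002, 1.579, 0.002]
contact_force: [-0.0, 0.0, -0.4]
opening: 0.0007
time_s: 19.3
tool_pos: [0.484, 0.0189, 0.0328]
eef_rot: [-0.002, 1.579, 0.002]
contact_force: [-5.3, 0.1, 5.3]
opening: 0.0005
```

```bash
python3 -m jog '[[[0.03,0,0],[0,0,0]],[[0.06,0,0],[0,0,0]],[[0.09,0,0],[0,0,0]],[[0.12,0,0],[0,0,0]],[[0.12,0,0],[0,0,0]]]' 0
python3 - <<'E'
from th import *
s=env.sense();print(s['contact_force'],s['tool_pos']);cap('side','side18');cap('wrist','wrist18')
im=cv2.imread('pics/side18.png');cv2.imwrite('pics/sd18.png',cv2.resize(im[190:330,240:400],(686,600)))
E
```

```text
time_s: 19.72
tool_pos: [0.4869, 0.0197, 0.0319]
eef_rot: [-0.002, 1.592, 0.004]
contact_force: [-21.8, -0.2, 18.0]
opening: 0.0004
[-21.77379378  -0.18059708  17.96971479] [0.48693693 0.01973028 0.03192318]
```

View pics/sd18.png

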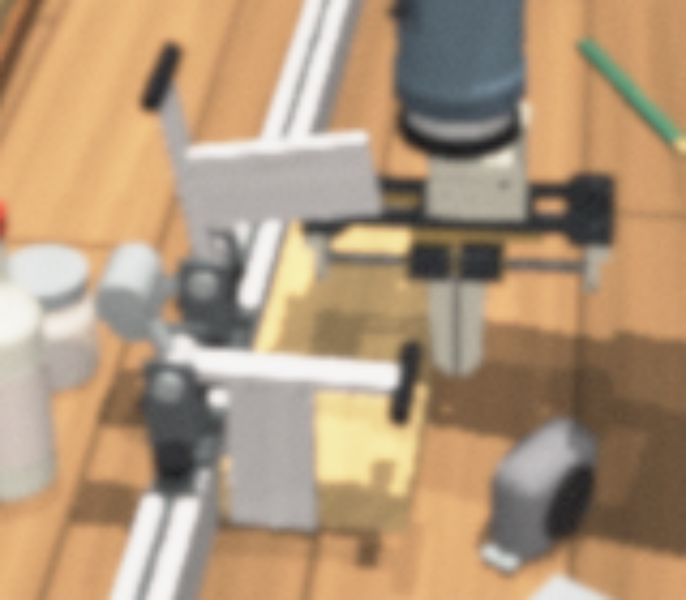

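View pics/wrist18.png

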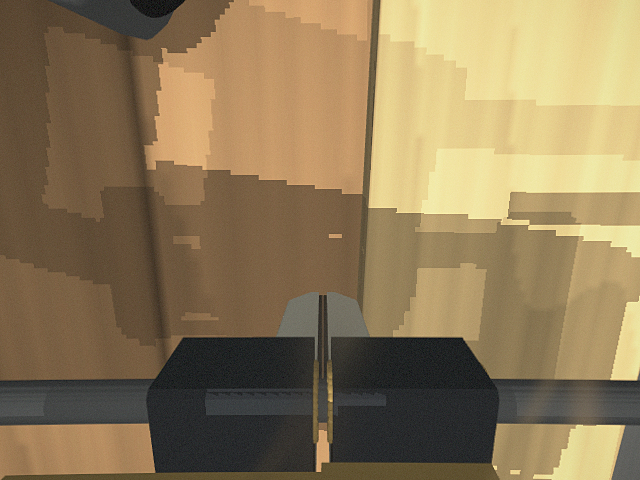

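```bash
python3 -m jog '[[[-0.12,0,0],[0,0,0]],[[-0.4,0,0],[0,0,0]],[[-0.4,0,0.3],[0,0,0]],[[-0.4,-0.2,0.7],[0,0,0]],[[-0.2,-0.5,1],[0,0,0]],[[0,-0.8,1],[0,0,0]],[[0,-1,1],[0,0,0]],[[0,-1,1],[0,0,0]]]' 0
python3 -m jog '[[[0,-0.4,0],[0,0,0]],[[0,-0.8,0],[0,0,0]],[[0,-1,0],[0,0,0]],[[0,-1,0],[0,0,0]],[[0,-1,0],[0,0,0]]]' 0
python3 - <<'E'
from th import *
s=env.sense();print(s['tool_pos'],s['contact_force']);cap('wrist','wrist19');cap('side','side19')
c=viewer.calibration('wrist');E=wE(s,c);P=cloud(c,np.load('pics/wrist19.npy'),E)
for v in (5,40,80,120,160,200,240,280):
    row=P[v]; z=row[:,2]
    u0=[u for u in range(320,640) if z[u]>.02][0]
    k=[u for u in range(u0+60,640) if z[u]>.036]
    g=[u for u in range(u0+60,k[0] if k else 640) if z[u]<.025]
    print(v,u0,plane(c,u0,v,.03,E).round(4)[:2],len(g))
def end(tag,E,us):
    P=cloud(c,np.load(f'pics/{tag}.npy'),E)
    for u in us:
        v=max(v for v in range(200,336) if .022<P[v,u,2]<.038); print(tag,u,v,plane(c,u,v+.5,.03,E).round(4))
end('wrist19',E,(400,430,480,520))
im=cv2.imread('pics/side19.png');cv2.imwrite('pics/sd19.png',cv2.resize(im[250:330,270:370],(750,600),interpolation=cv2.INTER_CUBIC))
E
```

```text
time_s: 20.48
tool_pos: [0.4977, -0.0646, 0.1141]
eef_rot: [-0.003, 1.57, -0.002]
contact_force: [-0.2, 0.0, -0.4]
opening: 0.0004
time_s: 20.9
tool_pos: [0.4954, -0.1413, 0.1127]
eef_rot: [-0.0, 1.574, 0.0]
contact_force: [-0.4, 0.4, -0.7]
opening: 0.0004
[ 0.49541183 -0.14128728  0.11266736] [-0.40361735  0.43581461 -0.71115352]
5 335 [ 0.5011 -0.0061] 0
40 334 [ 0.5008 -0.0214] 0
80 333 [ 0.5004 -0.0398] 0
120 332 [ 0.5001 -0.0594] 0
160 331 [ 0.4997 -0.08  ] 0
200 330 [ 0.4993 -0.1019] 0
240 329 [ 0.4988 -0.125 ] 0
280 328 [ 0.4984 -0.1495] 0
wrist19 400 309 [ 0.5418 -0.1683  0.03  ]
wrist19 430 310 [ 0.5599 -0.1689  0.03  ]
wrist19 480 311 [ 0.5898 -0.1693  0.03  ]
wrist19 520 291 [ 0.6118 -0.1563  0.03  ]
```

View pics/sd19.png

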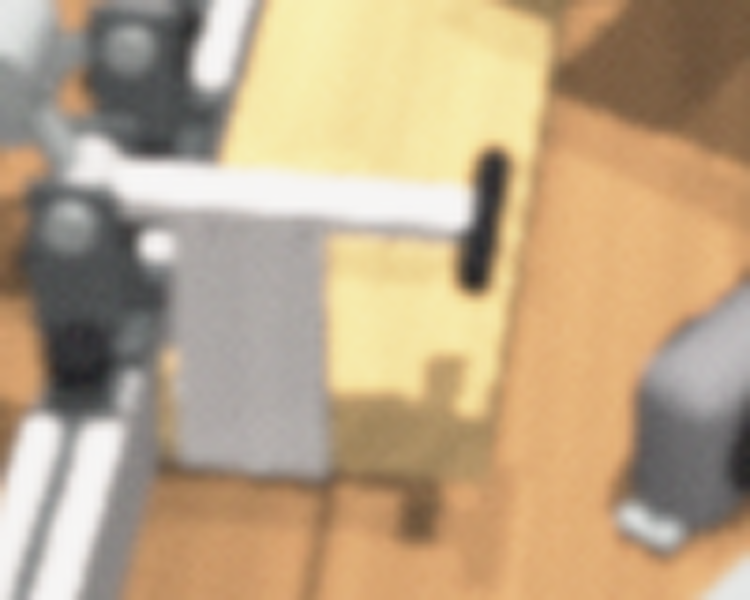

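View pics/wrist19.png

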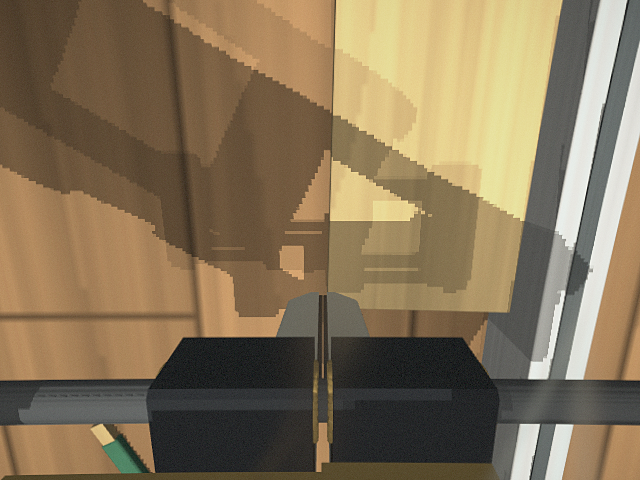

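```bash
python3 -m jog '[[[0.2,-0.3,0],[0,0,0]],[[0.5,-0.6,0],[0,0,0]],[[0.83,-0.85,0],[0,0,0]],[[0.83,-0.85,-0.2],[0,0,0]],[[0.83,-0.85,-0.6],[0,0,0]],[[0.83,-0.85,-1],[0,0,0]],[[0.83,-0.85,-1],[0,0,0]]]' 0
python3 -m jog '[[[0,0.1,0],[0,0,0]],[[0,0.2,0],[0,0,0]],[[0,0.27,0],[0,0,0]],[[0,0.32,0],[0,0,0]],[[0,0.35,0],[0,0,0]],[[0,0.38,0],[0,0,0]],[[0,0.38,0],[0,0,0]]]' 0
```

```text
time_s: 21.58
tool_pos: [0.5584, -0.2057, 0.0271]
eef_rot: [0.001, 1.583, 0.007]
contact_force: [-0.4, 0.8, -0.1]
opening: 0.0004
time_s: 22.17
tool_pos: [0.5629, -0.1791, 0.034]
eef_rot: [-0.004, 1.572, 0.001]
contact_force: [-0.4, 0.5, 0.0]
opening: 0.0005
```

```bash
python3 -m jog '[[[0,0.02,0],[0,0,0]],[[0,0.04,0],[0,0,0]],[[0,0.04,0],[0,0,0]]]' 0;  python3 -m jog '[[[0,0.02,0],[0,0,0]],[[0,0.03,0],[0,0,0]],[[0,0.03,0],[0,0,0]]]' 0
```

```text
time_s: 22.42
tool_pos: [0.5628, -0.1776, 0.0337]
eef_rot: [-0.004, 1.572, -0.001]
contact_force: [-1.1, -3.9, 2.3]
opening: 0.0002
time_s: 22.67
tool_pos: [0.5628, -0.1774, 0.0338]
eef_rot: [-0.007, 1.572, -0.004]
contact_force: [-2.5, -11.4, 1.3]
opening: 0.0005
```

```bash
python3 -m jog '[[[0,-0.1,0],[0,0,0]],[[0,-0.35,0],[0,0,0]],[[0,-0.35,0.3],[0,0,0]],[[-0.3,-0.35,0.7],[0,0,0]],[[-0.6,-0.1,1],[0,0,0]],[[-0.84,0.2,1],[0,0,0]],[[-0.84,0.45,1],[0,0,0]],[[-0.84,0.45,1],[0,0,0]],[[-0.84,0.45,1],[0,0,0]]]' 0
python3 - <<'E'
from th import *
s=env.sense();print(s['tool_pos'],s['contact_force']);cap('wrist','wrist20');cap('side','side20');cap('scene','scene20')
c=viewer.calibration('wrist');E=wE(s,c);P=cloud(c,np.load('pics/wrist20.npy'),E)
for v in (5,80,160,240,280):
    row=P[v]; z=row[:,2]
    u0=[u for u in range(320,640) if z[u]>.02][0]
    k=[u for u in range(u0+60,640) if z[u]>.036]
    g=[u for u in range(u0+60,k[0] if k else 640) if z[u]<.025]
    print(v,u0,plane(c,u0,v,.03,E).round(4)[:2],len(g))
for u in (400,430,480):
    v=max(v for v in range(200,336) if .022<P[v,u,2]<.038); print(u,v,plane(c,u,v+.5,.03,E).round(4))
im=cv2.imread('pics/side20.png');cv2.imwrite('pics/sd20.png',cv2.resize(im[190:330,220:400],(770,600),interpolation=cv2.INTER_CUBIC))
E
```

```text
time_s: 23.42
tool_pos: [0.495, -0.1371, 0.1132]
eef_rot: [-0.004, 1.573, 0.002]
contact_force: [0.5, -0.2, 0.7]
opening: 0.0004
[ 0.49503392 -0.13707908  0.11323476] [ 0.45122245 -0.16197346  0.72479668]
5 337 [ 0.5014 -0.0018] 0
80 334 [ 0.5003 -0.0357] 0
160 332 [ 0.4998 -0.0759] 0
240 329 [ 0.4985 -0.121 ] 0
280 328 [ 0.4981 -0.1455] 0
400 313 [ 0.5419 -0.1669  0.03  ]
430 314 [ 0.5601 -0.1675  0.03  ]
480 315 [ 0.5902 -0.1679  0.03  ]
```

View pics/sd20.png

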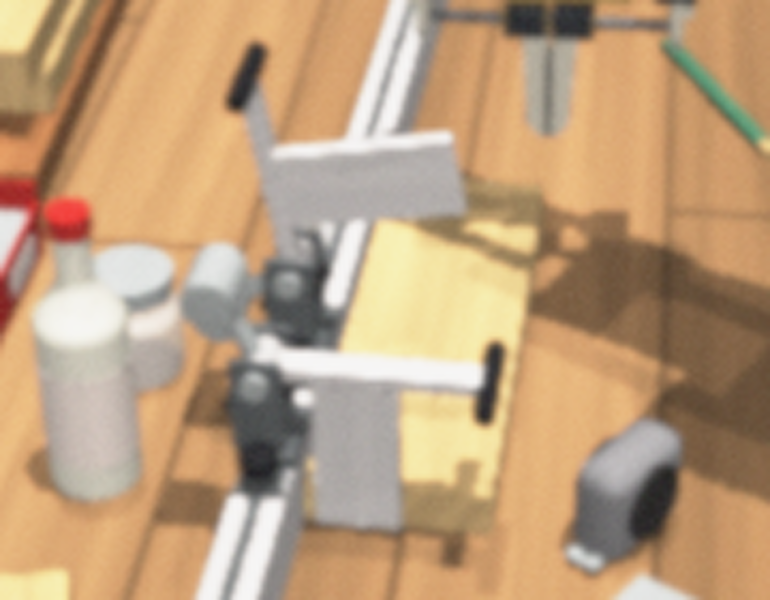

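View pics/scene20.png

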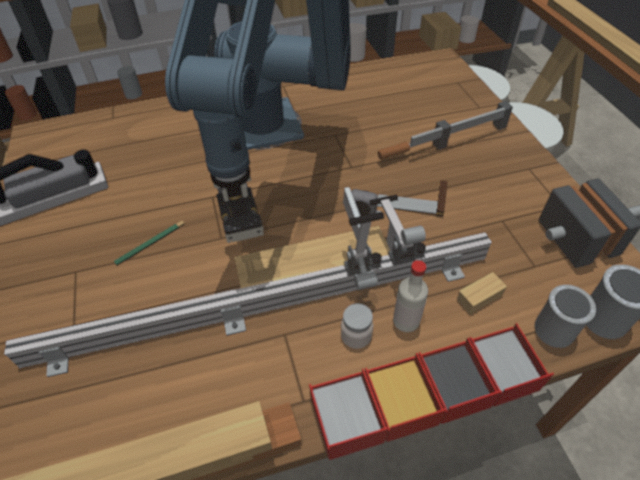

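```bash
python3 -c "
from workcell import env
print(env.hand_in()); print(env.sense()['time_s'])"
```

```text
the job is handed in; nothing more can be done
None
the job is handed in; nothing more can be done
```

I raised the near stop, pushed the board flat against the fence and slid it up to the far stop. I handed in at about 23.6 s. No verdict was reported.

**What went wrong on the way**
- **Near stop:** on the first try a fingertip jammed under the handle with about 60 N of wrist force, and the arm fell shut. Pushing the handle from beside the arm, further back along the fingers, tipped it over.
- **Board:** the two-finger push along the fence turned the board slightly, so its left end stood about 8 mm off. I pressed the front edge to bring it flat, then nudged the end up to the stop with closed fingers.

**Last checks**
- **Near stop:** the last pictures show it standing raised by itself. I did not measure its angle.
- **Far stop:** it looks down in the last pictures. I did not measure its angle either.
- **Fence:** the board's front edge has a slope of 0.023 against about 0.020 for the fence, which is about 1 mm over the board's length. No gap to the fence was visible along the part of the board I could see. The left end was out of that view.
- **End at the far stop:** contact is judged by force. The push rose to 11 N with no further travel, and I did not measure the gap directly.
- **Loose things:** none looks moved in the last pictures.
- **Robot:** the fingers are clear and the wrist force reads about zero.

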